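# Find the rattling check-weight tin and hold it out for repacking

### The job

Each of the three green tins holds a 200 g check weight for the balance, bedded in foam, but in one of them the foam has given way and the weight slides about loose. Lift and shake the tins lengthwise to find out which one rattles, and lay the two sound tins back flat, lids up, each in its own bay of the long white three-bay tray, lengthwise along the tray. Then lift the rattling tin, rock it end to end in the air so that the weight knocks at both ends, and finish holding it in the gripper, still and level, over the middle of the grey tray with the new foam pad, at least 12 cm above the worktop: do not put it down, drop no tin, and leave the other things on the bench where they are.

Things in the scene. Friction and masses are not known exactly. Their poses are not given: they have to be found in the camera images.
- tin_a: Shut green tin, one of three alike: 65 wide (x), 97 long (y), 27 high (z, lid up), 0.3 kg; origin: centre of underside. Grip across the 65. Holds a 200 g brass disc, 40 across: bedded tight in two tins, loose in the third (any of the three; the tins' own masses differ too, so weighing does not tell).
- tin_b: Shut green tin, one of three alike: 65 wide (x), 97 long (y), 27 high (z, lid up), 0.3 kg; origin: centre of underside. Grip across the 65. The loose disc slides 26 mm either way from the middle along the tin's y when it is tipped lengthwise 10 degrees or jerked along y.
- tin_c: Shut green tin, one of three alike: 65 wide (x), 97 long (y), 27 high (z, lid up), 0.3 kg; origin: centre of underside. Grip across the 65. After tipping one way and levelling, a loose disc leaves about 0.05 N m about a grip at the middle; after tipping the other way, as much the opposite way; a bedded one does not change (average the readings).
- white_tray: white plastic tray (grey mats in its bays) fixed to the worktop, 98 mm (x) by 348 mm (y), with three equal bays in a row along y, centred at y = -115, 0 and +115 mm, each 92 mm (x) by 112 mm (y) inside; a tin lies with its y along the tray's y, either way round. Floor 3 mm thick, rim 11 mm high, ribs between the bays 8 mm high. Origin: centre of the underside
- grey_tray: grey plastic sample tray, 110 mm (x) by 150 mm (y), 26 mm high, fixed; a dark foam pad lies in it. Origin: centre of the underside
- moisture_dish_a: round aluminium dish with lid, 61 mm across, 26 mm high, origin under its centre. Bystander, stays where it is
- moisture_dish_b: round aluminium dish with lid, 61 mm across, 26 mm high, origin under its centre. Bystander, stays where it is
- lens: hand lens with a black handle, 45 by 108 mm, 9 mm high, length along y, origin under its centre. Bystander, stays where it is
- tally_clicker: white hand tally counter, 80 by 52 mm, 20 mm high, origin under its centre. Bystander, stays where it is

How it is judged:
By the outcome, as a careful person would: the job done as asked, in the order asked, and still so for the second after the job is handed in, while the arm keeps its last pose, push and grip.
It also fails if it takes over 72 s, if anything falls off the work surface, if the arm or the gripper's body presses on something with over 40 N, if the wrist force passes 120 N, or if a joint passes its speed limit or range.

### The arm

A 7-joint arm with a two-finger parallel gripper is mounted at the origin on a cart in front of the work surface, level with it; the furniture and walls round the work are solid. World frame = base frame: x ahead of the robot, y to its left, z up, the work surface at z = 0. Lengths are in m, angles in rad, forces in N, time in s.
With the tool pointing down it reaches from about 0.425 to 0.95 m from the base axis. Payload 16.7 kg.
Tool frame: the origin (TCP) lies at the very end of the fingers, on their centre line; the grasp point (between the pads) lies r.grasp_offset behind it (r.grasp_offset is the distance from the TCP to the grasp point, in m); y points along the fingers, x is the direction in which the jaws open and shut, and the axes are right-handed (so a half turn about y gives the same grasp; the last joint's range is limited). The gripper opens to 94 mm and grips with 3 to 60 N. Pads are 16 mm wide; open, the fingers measure 119 mm over their backs; the gripper's body (75 mm by 177 mm) begins 78 mm behind the grasp point.
Start: joints at [-1.274, 0.426, 0.074, 1.606, -0.034, 1.111, -0.067], TCP at [0.292, 0.609, 0.181] pointing down, gripper open.
Joint ranges: [-2.85, 2.85], [-0.5, 2.14], [-1.23, 1.37], [0.21, 2.46], [-1.02, 4.16], [0.16, 2.05], [-2.73, 2.73]. Speed limits (rad/s): [1.89, 1.89, 2.39, 2.39, 3.01, 3.01, 3.01].

### API

Orientations are given as a rotation vector (axis times angle).
In Python, from station import r gives the robot as it stands.
- The arm moves only by the tool jog_arm, never from a script. Its argument "rows" is a list of rows, each an object with "delta_rot": the turn, a rotation vector about the tool's x, y, z in degrees, a list of three; "linear": the shift along the tool's x, y, z in cm, a list of three; "claw": the gripper's target within -1 to 1 (fully open at 1, half-way at 0, shut at -1). A call has exactly 10 rows; each row shifts and turns the commanded pose from where the row before left it, along the tool's axes as they then stand; what a row does not reach is not made up. A row lasts 1/12 s, in which the tool goes at most 41.7 mm and 7.16 degrees, less where a joint would pass 70% of its speed; a pose out of reach is approached as far as the arm can. A call with a gripper value outside its range is refused whole. The fingers move at their own pace and stop on an object; the grip force is fixed at half the most. Time passes only in rows, so rows that do not move let the fingers close, or fill a call up. It gives the time, the measured TCP pose, the force and the opening at its end, in the units of the state.
- r.observe(): the state, without advancing time (a new reading comes with each control period).
- r.snapshot(name): name is "scene" or "top" or "wrist"; returns a dict with "img" (400x640x3 uint8, blue, green, red), "z_map" (400x640 float32, m along the optical axis (not along the pixel's ray), 0 where there is no reading), "fx", "fy", "cx", "cy" (pixels), "eye" and "attitude" of the camera in the world. Camera axes: x right, y down, z forward; pixel columns grow to the right and rows downward; lengths in m; the calibration is good to about 2 mm. A picture is of the moment at which its call begins.
- r.close_job(): hands the job in, once; it reports no verdict.
The state is a dict: "clock": time; "q": joint angles; "qd": joint speeds; "tau": joint torques, N m; "tool_pos": TCP position; "eef_rot": TCP orientation; "contact_force": force on the tool from outside, world axes, zero at the start; "torque": the same for the moment, N m; "gripper_width": finger opening in m.
Only numpy, scipy, OpenCV 4.12 (cv2) and the standard library are available. Lean on these libraries where they do the work, as an engineer would, in place of code of your own. Each camera call takes 0.05 s, during which the arm holds its last target. There are 200 camera calls.

## Working session

There is one attempt and no reset: what is moved stays moved. The work goes in short steps, Python scripts to look and compute and a tool call to move; the robot and the scene stay as the last step left them, time stands still between calls to the robot, and variables do not carry over. Pictures are saved under pics/ and viewed, about 8 in all and at most 12, crops included, and the job is handed in when it is done.

Besides the shell and the picture viewer there is one more tool, called after "Call:" by a JSON object that holds its "name" and its "arguments". jog_arm: Moves the arm, as the interface text tells. Its arguments: {"type":"object","properties":{"rows":{"type":"array"}},"required":["rows"]}

```bash
mkdir -p pics; ls
python3 - <<'E'
from station import r
import cv2,numpy as np
s=r.observe()
for k,v in s.items(): print(k,np.round(v,4))
print(r.grasp_offset)
for n in("top","scene"):
    d=r.snapshot(n); cv2.imwrite(f"pics/{n}0.png",d["img"]); np.savez(f"pics/{n}0.npz",**d)
    print(n,d["fx"],d["fy"],d["cx"],d["cy"],d["eye"],d["attitude"])
E
```

```text
pics
clock 0.0
q [-1.2735  0.4267  0.0738  1.6066 -0.0341  1.1108 -0.0671]
qd [ 0.0003  0.0011  0.0007 -0.0006 -0.0004  0.0013  0.002 ]
tau [-1.30000e-03 -9.35830e+01  3.66650e+00 -4.54172e+01 -4.88000e-02
  2.06000e-02  1.00000e-04]
tool_pos [0.2915 0.6083 0.1805]
eef_rot [-1.3888 -0.8734  0.8751]
contact_force [-0.1056 -0.3043 -0.2169]
torque [-0.0014 -0.0195  0.0002]
gripper_width 0.0938
0.0188
top 405.8463005695002 405.8463005695002 321.7641526323343 192.3272107103942 [0.36235121 0.00146068 1.16022841] [-2.11613774  2.15738925 -0.12930669]
scene 412.31322907304343 412.31322907304343 317.3860469112963 197.14205959085461 [-0.10866441 -0.82982204  0.78814596] [-2.0919542   0.72653467 -0.36566945]
```

View pics/top0.png

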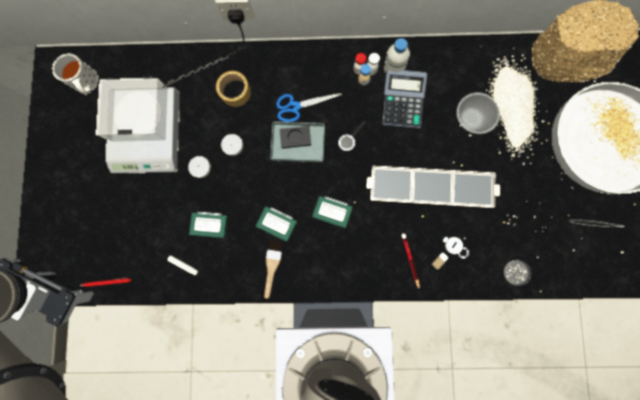

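The top view shows the three green tins at about (208,225), (277,223) and (332,211), the white tray at (432,187) and the grey tray with its foam at (298,141). Next I'll measure these.

```bash
cat > h.py <<'E'
import numpy as np,cv2
from scipy.spatial.transform import Rotation as R
def ray(d,uv,z):
    uv=np.atleast_2d(uv).astype(float)
    c=np.c_[(uv[:,0]-d["cx"])/d["fx"],(uv[:,1]-d["cy"])/d["fy"],np.ones(len(uv))]
    w=R.from_rotvec(d["attitude"]).apply(c); e=np.array(d["eye"])
    return e+w*((z-e[2])/w[:,2])[:,None]
def rect(d,mask,z,amin=200):
    out=[]
    for c in cv2.findContours(mask.astype(np.uint8),cv2.RETR_EXTERNAL,cv2.CHAIN_APPROX_NONE)[0]:
        h=cv2.convexHull(c)
        if cv2.contourArea(h)<amin: continue
        p=ray(d,h[:,0],z)[:,:2]
        b=cv2.minAreaRect((p*1000).astype(np.float32)); B=cv2.boxPoints(b)
        e=B[1]-B[0]; f=B[2]-B[1]; L=e if np.hypot(*e)>np.hypot(*f) else f
        a=np.degrees(np.arctan2(L[1],L[0]))%180
        out.append((np.round(b[0],1),np.round(sorted(b[1]),1),round(a,1),np.round(c[:,0].mean(0))))
    return out
E
python3 - <<'E'
from h import *
d=dict(np.load("pics/top0.npz")); hsv=cv2.cvtColor(d["img"],cv2.COLOR_BGR2HSV)
H,S,V=[hsv[...,i] for i in range(3)]
print(hsv[225,192],hsv[223,263],hsv[141,315],hsv[187,392],hsv[170,432])
g=(H>60)&(H<95)&(S>90)&(V>35); cv2.imwrite("pics/g.png",g*255)
print("tins");[print(*x) for x in rect(d,g,.027)]
w=np.zeros_like(g);w[155:215,360:505]=1
print("tray");[print(*x) for x in rect(d,w&(V>90),.011)]
w[:]=0;w[115:168,262:332]=1
print("grey");[print(*x) for x in rect(d,w&(V>80)&(H>50)&(H<110),.026)]
E
```

```text
[ 77 105 121] [ 51   8 235] [ 75  25 181] [ 75   8 184] [ 22  26 226]
tins
[440.2 346.8] [ 64.3 103.5] 83.6 [207. 226.]
[440.8 155.6] [ 63.7 101.1] 63.4 [275. 224.]
[470.4  -2. ] [ 63.3 100.8] 69.2 [331. 213.]
tray
[ 540.1 -290.4] [105.5 380. ] 85.3 [433. 186.]
grey
[686.6  92.4] [136.1 152.1] 86.3 [296. 138.][ WARN:0@0.504] global loadsave.cpp:1063 imwrite_ Unsupported depth image for selected encoder is fallbacked to CV_8U.
```

Run:
```python
import cv2
a=cv2.imread("pics/top0.png")[110:250,170:510]; cv2.imwrite("pics/topcrop.png",cv2.resize(a,None,fx=2.3,fy=2.3,interpolation=cv2.INTER_CUBIC))
```

```text
(no output)
```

View pics/topcrop.png

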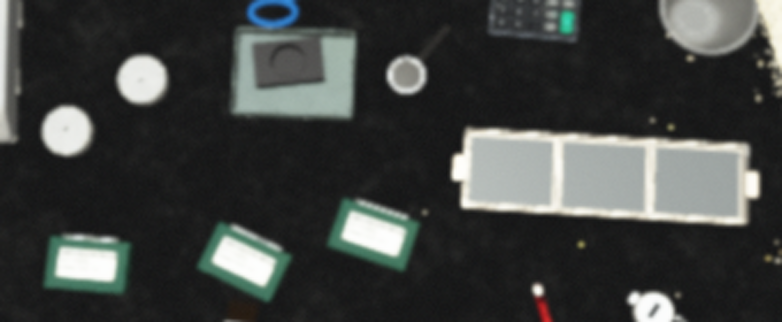

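View pics/scene0.png

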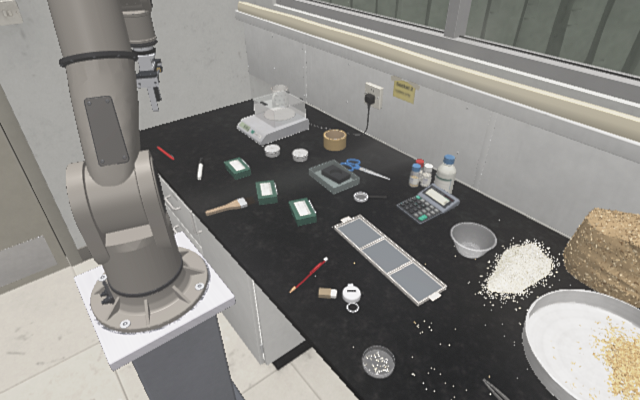

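The crop and scene view confirm it: three lid-up tins lie clear of each other, the tray has three grey mats and a tab at each end, and the grey tray holds a dark pad. Next I'll measure the tray from its mats and refine the grey tray.

```bash
cat >> h.py <<'E'
def plan(x,y,z,yaw,s=None):
    """tool-frame moves to reach TCP x,y,z with tool x axis at yaw deg (mod 180), tool vertical"""
    if s is None:
        from station import r; s=r.observe()
    p=np.array(s["tool_pos"]);T=R.from_rotvec(s["eef_rot"]);M=T.as_matrix()
    a=np.degrees(np.arctan2(M[1,0],M[0,0]))
    dy=(yaw-a+90)%180-90
    c,k=np.cos(np.radians(a+dy)),np.sin(np.radians(a+dy))
    X=np.array([c,k,0]);Y=np.array([0,0,-1.]);G=np.c_[X,Y,np.cross(X,Y)]
    rv=(T.inv()*R.from_matrix(G)).as_rotvec(degrees=True)
    d=np.array([x,y,z])-p
    print("pos",np.round(p,4),"yaw",round(a,1),"tilt",np.round(M[:,1],3),"q7",round(s["q"][6],2))
    print("turn deg",np.round(rv,2)," lin cm before turn",np.round(M.T@d*100,2)," after turn",np.round(G.T@d*100,2))
E
python3 - <<'E'
from h import *
d=dict(np.load("pics/top0.npz")); hsv=cv2.cvtColor(d["img"],cv2.COLOR_BGR2HSV)
H,S,V=[hsv[...,i] for i in range(3)]
w=np.zeros(V.shape,bool);w[155:215,360:505]=1
m=w&(V>120)&(V<205)
m=cv2.morphologyEx(m.astype(np.uint8),cv2.MORPH_OPEN,np.ones((3,3)))
print("mats");[print(*x) for x in rect(d,m,.004)]
w[:]=0;w[119:168,262:332]=1
print("grey");[print(*x) for x in rect(d,w&(V>50)&(H>60)&(H<95),.02)]
for t in [(440,347,83.6),(441,156,63.4),(470,-2,69.2)]: plan(t[0]/1e3,t[1]/1e3,.14,t[2]-90)
E
```

```text
mats
[ 531.1 -405.4] [ 82.9 103.6] 84.9 [473. 189.]
[ 540.1 -290.8] [ 81.5 100.6] 84.8 [432. 186.]
[ 549.2 -176.4] [80.8 97.7] 87.2 [392. 184.]
grey
[677.5  93.9] [120.9 158.5] 86.3 [297. 141.]
pos [0.2915 0.6083 0.1805] yaw 64.4 tilt [-0.    -0.001 -1.   ] q7 -0.07
turn deg [ 4.00e-02  7.08e+01 -6.00e-02]  lin cm before turn [-17.15   4.08 -24.69]  after turn [ 17.67   4.05 -24.32]
pos [0.2915 0.6083 0.1805] yaw 64.4 tilt [-0.    -0.001 -1.   ] q7 -0.07
turn deg [-5.0e-02 -8.9e+01 -6.0e-02]  lin cm before turn [-34.33   4.1  -33.03]  after turn [-33.63   4.05  33.75]
pos [0.2915 0.6083 0.1805] yaw 64.4 tilt [-0.    -0.001 -1.   ] q7 -0.07
turn deg [ 5.00e-02  8.52e+01 -5.00e-02]  lin cm before turn [-47.32   4.11 -42.47]  after turn [ 38.36   4.05 -50.72]
```

```bash
cat >> h.py <<'E'
def arc(x,y,z,yaw,n=10,s=None):
    "constant per-row jog (turn about tool y + shift) over n rows"
    if s is None:
        from station import r; s=r.observe()
    p=np.array(s["tool_pos"]);M=R.from_rotvec(s["eef_rot"]).as_matrix()
    a=np.degrees(np.arctan2(M[1,0],M[0,0])); dy=(yaw-a+90)%180-90
    t=-dy/n   # tool y points down
    A=sum(M@R.from_rotvec([0,t*i,0],degrees=True).as_matrix() for i in range(n))
    v=np.linalg.solve(A,np.array([x,y,z])-p)*100
    print("pos",np.round(p,4),"yaw",round(a,1),"down",np.round(M[:,1],3),"q",np.round(s["q"],2))
    print(n,"rows: turn_y",round(t,2),"lin cm",np.round(v,2),"len",round(np.linalg.norm(v),2))
E
python3 -c "
from h import *
arc(.44,.347,.15,-6.4,10)"
```

```text
pos [0.2915 0.6083 0.1805] yaw 64.4 down [-0.    -0.001 -1.   ] q [-1.27  0.43  0.07  1.61 -0.03  1.11 -0.07]
10 rows: turn_y 7.08 lin cm [-0.16  0.31 -3.2 ] len 3.22
```

Call:
{"name": "jog_arm", "arguments": {"rows": [{"delta_rot": [0, 7.08, 0], "linear": [-0.16, 0.3, -3.2], "claw": 1}, {"delta_rot": [0, 7.08, 0], "linear": [-0.16, 0.3, -3.2], "claw": 1}, {"delta_rot": [0, 7.08, 0], "linear": [-0.16, 0.3, -3.2], "claw": 1}, {"delta_rot": [0, 7.08, 0], "linear": [-0.16, 0.3, -3.2], "claw": 1}, {"delta_rot": [0, 7.08, 0], "linear": [-0.16, 0.3, -3.2], "claw": 1}, {"delta_rot": [0, 7.08, 0], "linear": [-0.16, 0.3, -3.2], "claw": 1}, {"delta_rot": [0, 7.08, 0], "linear": [-0.16, 0.3, -3.2], "claw": 1}, {"delta_rot": [0, 7.08, 0], "linear": [-0.16, 0.3, -3.2], "claw": 1}, {"delta_rot": [0, 7.08, 0], "linear": [-0.16, 0.3, -3.2], "claw": 1}, {"delta_rot": [0, 7.08, 0], "linear": [-0.16, 0.3, -3.2], "claw": 1}]}}

```text
clock: 0.93
tool_pos: [0.441, 0.3456, 0.1507]
eef_rot: [-1.569, 0.093, -0.093]
contact_force: [0.5, -0.4, 1.1]
gripper_width: 0.094
```

```bash
cat >> h.py <<'E'
def look(name):
    from station import r
    d=r.snapshot("wrist"); cv2.imwrite(f"pics/{name}.png",d["img"]); np.savez(f"pics/{name}.npz",**d)
    hsv=cv2.cvtColor(d["img"],cv2.COLOR_BGR2HSV);H,S,V=[hsv[...,i] for i in range(3)]
    g=(H>60)&(H<95)&(S>80)&(V>30)
    [print(*x) for x in rect(d,g,.027,1500)]
    return d
E
python3 -c "
from h import *
d=look('w1'); print(d['eye'])
plan(.44,.347,.009,-6.4)"
```

```text
[0.44951289 0.41432017 0.35472253]
pos [0.441  0.3389 0.1502] yaw -7.7 tilt [-0.001 -0.003 -1.   ] q7 -0.77
turn deg [ 0.18 -1.28 -0.06]  lin cm before turn [-0.19 14.12  0.84]  after turn [-0.19 14.12  0.8 ]
```

View pics/w1.png

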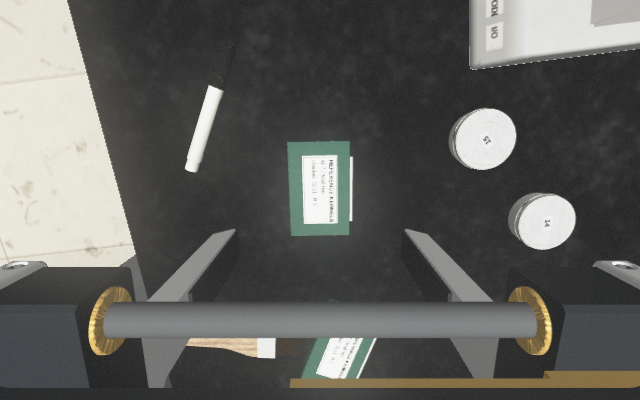

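Wrist view: the tin is centred at about (320,188), slightly off the jaw centre line. The colour mask missed it, so I'll adjust the thresholds.

```bash
sed -i 's/g=(H>60).*/g=cv2.morphologyEx(((H>60)\&(H<95)\&(S>80)\&(V>30)).astype(np.uint8),cv2.MORPH_CLOSE,np.ones((5,5)))/; s/\[print(\*x) for x in rect(d,g,.027,1500)\]/[print(*x) for x in rect(d,g,.027,1000)]/' h.py
python3 -c "
from h import *
d=dict(np.load('pics/w1.npz'));hsv=cv2.cvtColor(d['img'],cv2.COLOR_BGR2HSV); print(hsv[150,300],hsv[200,294],hsv[100,300],d['attitude'])
d=look('w2')
plan(.44,.347,.009,-6.4)"
```

```text
[ 78  63 137] [ 75  57 142] [120   5  54] [ 2.89582525 -0.17004364 -0.02145049]
pos [0.4408 0.3421 0.1507] yaw -7.0 tilt [-0.001 -0.002 -1.   ] q7 -0.77
turn deg [ 0.11 -0.63 -0.05]  lin cm before turn [-0.13 14.17  0.51]  after turn [-0.14 14.17  0.48]
```

```bash
sed -i 's/(S>80)&(V>30)).ast/(S>35)\&(V>60)).ast/' h.py
python3 -c "
from h import *
d=look('w3')
plan(.44,.347,.009,-6.4)"
```

```text
[416.9 146.2] [43.6 52.8] 83.1 [318. 362.]
[440.5 347.8] [61.7 97.9] 84.2 [318. 184.]
pos [0.4406 0.3452 0.1511] yaw -6.6 tilt [-0.001 -0.    -1.   ] q7 -0.76
turn deg [ 0.03 -0.23 -0.03]  lin cm before turn [-0.08 14.21  0.18]  after turn [-0.08 14.21  0.18]
```

Call:
{"name": "jog_arm", "arguments": {"rows": [{"delta_rot": [0, -0.8, 0], "linear": [-0.05, 2, 0.27], "claw": 1}, {"delta_rot": [0, 0, 0], "linear": [0, 2.4, 0], "claw": 1}, {"delta_rot": [0, 0, 0], "linear": [0, 2.4, 0], "claw": 1}, {"delta_rot": [0, 0, 0], "linear": [0, 2.4, 0], "claw": 1}, {"delta_rot": [0, 0, 0], "linear": [0, 2, 0], "claw": 1}, {"delta_rot": [0, 0, 0], "linear": [0, 1.7, 0], "claw": 1}, {"delta_rot": [0, 0, 0], "linear": [0, 1.3, 0], "claw": 1}, {"delta_rot": [0, 0, 0], "linear": [0, 0, 0], "claw": 1}, {"delta_rot": [0, 0, 0], "linear": [0, 0, 0], "claw": 1}, {"delta_rot": [0, 0, 0], "linear": [0, 0, 0], "claw": -1}]}}

```text
clock: 1.92
tool_pos: [0.4405, 0.351, 0.0098]
eef_rot: [-1.569, 0.076, -0.076]
contact_force: [-0.1, -0.5, 0.1]
gripper_width: 0.0901
```

Call:
{"name": "jog_arm", "arguments": {"rows": [{"delta_rot": [0, 0, 0], "linear": [0, 0, 0], "claw": -1}, {"delta_rot": [0, 0, 0], "linear": [0, 0, 0], "claw": -1}, {"delta_rot": [0, 0, 0], "linear": [0, 0, 0], "claw": -1}, {"delta_rot": [0, 0, 0], "linear": [0, 0, 0], "claw": -1}, {"delta_rot": [0, 0, 0], "linear": [0, 0, 0], "claw": -1}, {"delta_rot": [0, 0, 0], "linear": [0, 0, 0], "claw": -1}, {"delta_rot": [0, 0, 0], "linear": [0, 0, 0], "claw": -1}, {"delta_rot": [0, 0, 0], "linear": [0, 0, 0], "claw": -1}, {"delta_rot": [0, 0, 0], "linear": [0, 0, 0], "claw": -1}, {"delta_rot": [0, 0, 0], "linear": [0, 0, 0], "claw": -1}]}}

```text
clock: 2.75
tool_pos: [0.4403, 0.3503, 0.0091]
eef_rot: [-1.57, 0.077, -0.077]
contact_force: [0.3, -0.3, 0.2]
gripper_width: 0.0239
```

```bash
python3 -c "
from h import *
plan(.44,.347,.009,-6.4)"
```

```text
pos [0.4403 0.3503 0.0091] yaw -5.6 tilt [-0. -0. -1.] q7 -0.66
turn deg [ 0.01  0.79 -0.01]  lin cm before turn [ 0.01  0.01 -0.33]  after turn [ 0.01  0.01 -0.33]
```

```bash
python3 -c "
from h import *
d=look('w4')
from station import r
print(r.observe()['gripper_width'])"
```

```text
[443.1 371.5] [52.9 61.7] 173.7 [321. 197.]
0.019649638975370705
```

View pics/w4.png

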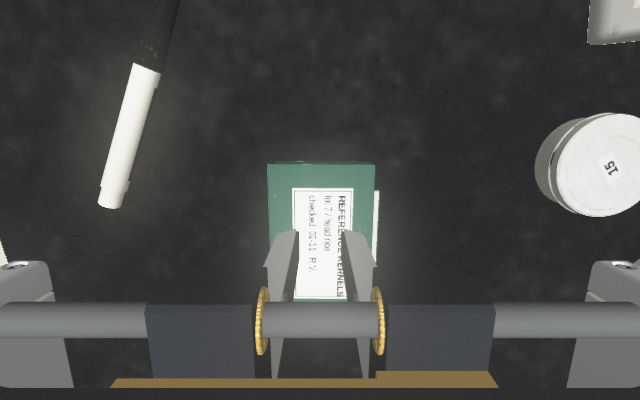

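The picture shows the fingertips at about (285,232) and (358,232), drawn over the lid of the tin at (321,240). They seem not to have gone down beside it. I'll check with depth.

```bash
python3 -c "
from h import *
d=dict(np.load('pics/w4.npz'));Z=d['z_map']
Q=R.from_rotvec(d['attitude']);e=d['eye'];print(e, Q.as_matrix()[:,2])
for u,v in [(320,175),(320,270),(320,295),(320,200),(200,200),(320,150),(285,240),(355,240),(282,260),(360,260)]:
    z=Z[v,u];c=np.array([(u-d['cx'])/d['fx'],(v-d['cy'])/d['fy'],1])*z;print(u,v,round(float(z),3),np.round(Q.apply(c)+e,4))
c=Q.inv().apply(np.array([.4403,.3503,.0091])-e);print('tcp px',c[:2]/c[2]*d['fx']+[d['cx'],d['cy']])
from station import r
s=r.observe();print(s['tool_pos'],s['contact_force'],s['gripper_width'])
"
```

```text
[0.44737674 0.41902947 0.2131837 ] [-0.02353617 -0.23727942 -0.97115628]
320 175 0.188 [0.4446 0.3896 0.0273]
320 270 0.201 [0.439  0.3314 0.0276]
320 295 0.205 [0.4374 0.3145 0.0276]
320 200 0.19 [0.4432 0.3752 0.028 ]
200 200 0.218 [0.3635 0.3764 0.0009]
320 150 0.212 [ 4.458e-01  4.013e-01 -3.000e-04]
285 240 0.169 [0.4239 0.3619 0.0535]
355 240 0.169 [0.4597 0.3585 0.0536]
282 260 0.145 [0.4251 0.3617 0.0784]
360 260 0.145 [0.4593 0.3583 0.0782]
tcp px [319.17209395 230.68728435]
[0.44025066 0.35024429 0.0091425 ] [-0.65426932 -0.74733667 -0.65201335] 0.019649638975370705
```

```bash
python3 -c "
from h import *
for f in('w3','w4'):
    d=dict(np.load(f'pics/{f}.npz'));Z=d['z_map'];Q=R.from_rotvec(d['attitude']);e=d['eye']
    v,u=np.mgrid[0:400,0:640];C=np.stack([(u-d['cx'])/d['fx']*Z,(v-d['cy'])/d['fy']*Z,Z],-1)
    P=Q.apply(C.reshape(-1,3)).reshape(400,640,3)+e
    us=(230,232,234,405,407,410) if f=='w3' else (270,275,282,290,294,348,358,366,371)
    print(f,d['fx'],e)
    for x in us: print(x,[(y,*np.round(P[y,x]*1000).astype(int)) for y in range(224,262,6)])
"
```

```text
w3 329.4460562849277 [0.44987093 0.41101296 0.35464509]
230 [(224, np.int64(336), np.int64(311), np.int64(1)), (230, np.int64(392), np.int64(358), np.int64(178)), (236, np.int64(394), np.int64(357), np.int64(186)), (242, np.int64(396), np.int64(356), np.int64(192)), (248, np.int64(395), np.int64(352), np.int64(191)), (254, np.int64(395), np.int64(350), np.int64(194)), (260, np.int64(394), np.int64(346), np.int64(194))]
232 [(224, np.int64(338), np.int64(311), np.int64(0)), (230, np.int64(394), np.int64(358), np.int64(179)), (236, np.int64(394), np.int64(356), np.int64(183)), (242, np.int64(395), np.int64(354), np.int64(188)), (248, np.int64(395), np.int64(351), np.int64(189)), (254, np.int64(394), np.int64(348), np.int64(189)), (260, np.int64(394), np.int64(345), np.int64(190))]
234 [(224, np.int64(339), np.int64(310), np.int64(-1)), (230, np.int64(394), np.int64(357), np.int64(176)), (236, np.int64(396), np.int64(356), np.int64(184)), (242, np.int64(395), np.int64(353), np.int64(185)), (248, np.int64(395), np.int64(350), np.int64(185)), (254, np.int64(394), np.int64(346), np.int64(1
[... 3773 characters left out ...]
), np.int64(358), np.int64(28)), (230, np.int64(469), np.int64(354), np.int64(28)), (236, np.int64(468), np.int64(350), np.int64(27)), (242, np.int64(465), np.int64(358), np.int64(55)), (248, np.int64(464), np.int64(358), np.int64(65)), (254, np.int64(463), np.int64(357), np.int64(69)), (260, np.int64(462), np.int64(358), np.int64(77))]
371 [(224, np.int64(472), np.int64(357), np.int64(26)), (230, np.int64(471), np.int64(354), np.int64(28)), (236, np.int64(471), np.int64(350), np.int64(27)), (242, np.int64(471), np.int64(346), np.int64(27)), (248, np.int64(471), np.int64(343), np.int64(27)), (254, np.int64(465), np.int64(357), np.int64(71)), (260, np.int64(464), np.int64(358), np.int64(78))]
```

```bash
python3 -c "
from h import *
from station import r
d=r.snapshot('wrist');np.savez('pics/w5.npz',**d)
for f in('w3','w4','w5'):
    d=dict(np.load(f'pics/{f}.npz'));Z=d['z_map'];Q=R.from_rotvec(d['attitude']);e=d['eye']
    v,u=np.mgrid[0:400,0:640];C=np.stack([(u-d['cx'])/d['fx']*Z,(v-d['cy'])/d['fy']*Z,Z],-1)
    P=Q.apply(C.reshape(-1,3)).reshape(400,640,3)+e
    us=(234,405) if f=='w3' else (294,296,298,344,347,350) if f=='w4' else (300,304,308,332,336,340,344)
    for x in us: print(f,x,[(y,int(P[y,x,1]*1000),int(P[y,x,2]*1000)) for y in range(221,234,1)])
s=r.observe();print(s['tool_pos'],s['gripper_width'],s['contact_force'])
"
```

```text
w3 234 [(221, 314, 0), (222, 313, 1), (223, 311, 0), (224, 310, -1), (225, 309, 0), (226, 308, 0), (227, 307, 1), (228, 306, 0), (229, 357, 174), (230, 356, 175), (231, 356, 175), (232, 356, 178), (233, 356, 179)]
w3 405 [(221, 290, 0), (222, 290, 1), (223, 288, 0), (224, 287, -1), (225, 286, 0), (226, 285, 1), (227, 284, 2), (228, 282, 0), (229, 346, 176), (230, 345, 176), (231, 344, 176), (232, 344, 176), (233, 344, 178)]
w4 294 [(221, 364, 28), (222, 363, 27), (223, 362, 28), (224, 362, 28), (225, 361, 28), (226, 360, 28), (227, 360, 27), (228, 359, 28), (229, 361, 34), (230, 361, 36), (231, 361, 38), (232, 361, 39), (233, 361, 41)]
w4 296 [(221, 363, 27), (222, 363, 27), (223, 363, 29), (224, 361, 27), (225, 361, 28), (226, 360, 26), (227, 359, 26), (228, 359, 28), (229, 359, 28), (230, 358, 27), (231, 357, 28), (232, 359, 35), (233, 359, 37)]
w4 298 [(221, 364, 29), (222, 363, 28), (223, 362, 27), (224, 361, 27), (225, 361, 28), (226, 360, 27), (227, 360, 27), (228, 359, 27), (229, 358, 27), (230, 358, 27), (231, 359, 32), (232, 359, 35), (233, 359, 37)]
w4 344 [(221, 361, 28), 
[... 1528 characters left out ...]
(223, 360, 27), (224, 359, 27), (225, 359, 27), (226, 358, 27), (227, 357, 27), (228, 357, 27), (229, 356, 28), (230, 356, 28), (231, 355, 27), (232, 354, 27), (233, 353, 26)]
w5 340 [(221, 361, 27), (222, 361, 29), (223, 360, 27), (224, 359, 28), (225, 358, 27), (226, 358, 28), (227, 357, 27), (228, 357, 27), (229, 358, 35), (230, 358, 36), (231, 358, 36), (232, 357, 35), (233, 357, 36)]
w5 344 [(221, 361, 27), (222, 360, 28), (223, 359, 27), (224, 359, 28), (225, 358, 27), (226, 357, 27), (227, 357, 28), (228, 356, 27), (229, 356, 28), (230, 358, 36), (231, 358, 38), (232, 358, 39), (233, 358, 41)]
[0.44025216 0.3502431  0.00915096] 0.01574472131803143 [-0.17334292  0.36749429 -0.23388152]
```

Depth shows the real fingertips about 24 mm behind the reported TCP: tips at z≈33 mm with the TCP reading 9 mm, and 174 against 151 mm in the earlier view. They closed above the lid without touching it, so I'll work with a 24 mm correction. First open, then lower.

Call:
{"name": "jog_arm", "arguments": {"rows": [{"delta_rot": [0, 0, 0], "linear": [0, -0.3, -0.25], "claw": 1}, {"delta_rot": [0, 0, 0], "linear": [0, 0, 0], "claw": 1}, {"delta_rot": [0, 0, 0], "linear": [0, 0, 0], "claw": 1}, {"delta_rot": [0, 0, 0], "linear": [0, 0, 0], "claw": 1}, {"delta_rot": [0, 0, 0], "linear": [0, 0, 0], "claw": 1}, {"delta_rot": [0, 0, 0], "linear": [0, 0, 0], "claw": 1}, {"delta_rot": [0, 0, 0], "linear": [0, 0, 0], "claw": 1}, {"delta_rot": [0, 0, 0], "linear": [0, 0, 0], "claw": 1}, {"delta_rot": [0, 0, 0], "linear": [0, 0, 0], "claw": 1}, {"delta_rot": [0, 0, 0], "linear": [0, 0, 0], "claw": 1}]}}

```text
clock: 3.68
tool_pos: [0.44, 0.3478, 0.0121]
eef_rot: [-1.57, 0.077, -0.077]
contact_force: [1.0, 0.1, 0.1]
gripper_width: 0.0793
```

Call:
{"name": "jog_arm", "arguments": {"rows": [{"delta_rot": [0, 0, 0], "linear": [0, 0.4, 0], "claw": 1}, {"delta_rot": [0, 0, 0], "linear": [0, 0.7, 0], "claw": 1}, {"delta_rot": [0, 0, 0], "linear": [0, 0.7, 0], "claw": 1}, {"delta_rot": [0, 0, 0], "linear": [0, 0.5, 0], "claw": 1}, {"delta_rot": [0, 0, 0], "linear": [0, 0.4, 0], "claw": 1}, {"delta_rot": [0, 0, 0], "linear": [0, 0, 0], "claw": 1}, {"delta_rot": [0, 0, 0], "linear": [0, 0, 0], "claw": -1}, {"delta_rot": [0, 0, 0], "linear": [0, 0, 0], "claw": -1}, {"delta_rot": [0, 0, 0], "linear": [0, 0, 0], "claw": -1}, {"delta_rot": [0, 0, 0], "linear": [0, 0, 0], "claw": -1}]}}

```text
clock: 4.52
tool_pos: [0.4402, 0.3479, -0.0146]
eef_rot: [-1.569, 0.077, -0.077]
contact_force: [0.3, 0.0, -0.1]
gripper_width: 0.0707
```

```bash
python3 -c "
from h import *
from station import r
s=r.observe();print(s['tool_pos'],s['gripper_width'],s['contact_force'])
d=look('w6');s=r.observe();print(s['tool_pos'],s['gripper_width'],s['contact_force'])"
```

```text
[ 0.44016384  0.34790905 -0.01457135] 0.07071737839164746 [ 0.30868486  0.01028239 -0.10442041]
[442.1 359.7] [61.8 76.8] 84.3 [321. 225.]
[ 0.4401319   0.34791358 -0.01459241] 0.06667316763115964 [0.71485155 0.42260637 0.06526753]
```

Call:
{"name": "jog_arm", "arguments": {"rows": [{"delta_rot": [0, 0, 0], "linear": [0, 0, 0], "claw": -1}, {"delta_rot": [0, 0, 0], "linear": [0, 0, 0], "claw": -1}, {"delta_rot": [0, 0, 0], "linear": [0, 0, 0], "claw": -1}, {"delta_rot": [0, 0, 0], "linear": [0, 0, 0], "claw": -1}, {"delta_rot": [0, 0, 0], "linear": [0, -1, 0], "claw": -1}, {"delta_rot": [0, 0, 0], "linear": [0, -2, 0], "claw": -1}, {"delta_rot": [0, 0, 0], "linear": [0, -3, 0], "claw": -1}, {"delta_rot": [0, 0, 0], "linear": [0, -3, 0], "claw": -1}, {"delta_rot": [0, 0, 0], "linear": [0, -2, 0], "claw": -1}, {"delta_rot": [0, 0, 0], "linear": [0, -1, 0], "claw": -1}]}}

```text
clock: 5.4
tool_pos: [0.4408, 0.3483, 0.1082]
eef_rot: [-1.567, 0.076, -0.078]
contact_force: [0.3, 0.4, -3.9]
gripper_width: 0.0625
```

Call:
{"name": "jog_arm", "arguments": {"rows": [{"delta_rot": [6, 0, 0], "linear": [0, 0, 0], "claw": -1}, {"delta_rot": [7, 0, 0], "linear": [0, 0, 0], "claw": -1}, {"delta_rot": [7, 0, 0], "linear": [0, 0, 0], "claw": -1}, {"delta_rot": [0, 0, 0], "linear": [0, 0, 0], "claw": -1}, {"delta_rot": [0, 0, 0], "linear": [0, 0, 0], "claw": -1}, {"delta_rot": [0, 0, 0], "linear": [0, 0, 0], "claw": -1}, {"delta_rot": [-5, 0, 0], "linear": [0, 0, 0], "claw": -1}, {"delta_rot": [-6, 0, 0], "linear": [0, 0, 0], "claw": -1}, {"delta_rot": [-5, 0, 0], "linear": [0, 0, 0], "claw": -1}, {"delta_rot": [-4, 0, 0], "linear": [0, 0, 0], "claw": -1}]}}

```text
clock: 6.23
tool_pos: [0.4392, 0.3509, 0.1055]
eef_rot: [-1.601, 0.074, -0.072]
contact_force: [-0.9, 0.8, -4.3]
gripper_width: 0.0623
```

```bash
cat >> h.py <<'E'
def tq(n=12):
    "mean moment about the tool x axis; camera calls pass the time"
    from station import r
    A=[];F=[]
    for i in range(n):
        r.snapshot("scene"); s=r.observe(); M=R.from_rotvec(s["eef_rot"]).as_matrix()
        A.append(M.T@np.array(s["torque"]));F.append(s["contact_force"])
    A=np.array(A)[3:];print("t",s["clock"],"torque tool",np.round(A.mean(0),4),"sd",np.round(A.std(0),4),"F",np.round(np.mean(F,0),2),"pos",np.round(s["tool_pos"],4),"down",np.round(M[:,1],3),"w",round(s["gripper_width"],4))
E
python3 -c "
from h import *
tq()"
```

```text
t 6.8333 torque tool [-0.0269 -0.0035  0.0569] sd [0.0205 0.0219 0.0152] F [-0.08  0.53 -3.17] pos [0.4393 0.3479 0.1049] down [-0.006 -0.025 -1.   ] w 0.0625
```

Call:
{"name": "jog_arm", "arguments": {"rows": [{"delta_rot": [-6, 0, 0], "linear": [0, 0, 0], "claw": -1}, {"delta_rot": [-7, 0, 0], "linear": [0, 0, 0], "claw": -1}, {"delta_rot": [-7, 0, 0], "linear": [0, 0, 0], "claw": -1}, {"delta_rot": [0, 0, 0], "linear": [0, 0, 0], "claw": -1}, {"delta_rot": [0, 0, 0], "linear": [0, 0, 0], "claw": -1}, {"delta_rot": [0, 0, 0], "linear": [0, 0, 0], "claw": -1}, {"delta_rot": [5, 0, 0], "linear": [0, 0, 0], "claw": -1}, {"delta_rot": [6, 0, 0], "linear": [0, 0, 0], "claw": -1}, {"delta_rot": [5, 0, 0], "linear": [0, 0, 0], "claw": -1}, {"delta_rot": [4, 0, 0], "linear": [0, 0, 0], "claw": -1}]}}

```text
clock: 7.67
tool_pos: [0.4402, 0.3466, 0.1065]
eef_rot: [-1.588, 0.08, -0.077]
contact_force: [-0.3, 0.3, -3.1]
gripper_width: 0.0625
```

```bash
python3 -c "
from h import *
tq()
arc(.549,-.176,.10,-4.5,15)"
```

```text
t 8.2667 torque tool [ 0.0029 -0.0154  0.0703] sd [0.0304 0.0195 0.0315] F [ 0.04 -0.62 -3.2 ] pos [0.4389 0.3487 0.1044] down [-0.006 -0.026 -1.   ] w 0.0626
pos [0.4389 0.3487 0.1044] yaw -5.5 down [-0.006 -0.026 -1.   ] q [-1.11  0.35  0.38  1.94 -0.15  0.9  -0.75]
15 rows: turn_y -0.06 lin cm [ 1.04  0.12 -3.42] len 3.57
```

The moment changed by only 0.03, against 0.10 expected for a loose disc, and the noise is large. I'll repeat with a longer hold and more averaging, which also takes out the 1.5° residual tilt.

Call:
{"name": "jog_arm", "arguments": {"rows": [{"delta_rot": [6.5, 0, 0], "linear": [0, 0, 0], "claw": -1}, {"delta_rot": [5, 0, 0], "linear": [0, 0, 0], "claw": -1}, {"delta_rot": [5, 0, 0], "linear": [0, 0, 0], "claw": -1}, {"delta_rot": [5, 0, 0], "linear": [0, 0, 0], "claw": -1}, {"delta_rot": [0, 0, 0], "linear": [0, 0, 0], "claw": -1}, {"delta_rot": [0, 0, 0], "linear": [0, 0, 0], "claw": -1}, {"delta_rot": [0, 0, 0], "linear": [0, 0, 0], "claw": -1}, {"delta_rot": [0, 0, 0], "linear": [0, 0, 0], "claw": -1}, {"delta_rot": [0, 0, 0], "linear": [0, 0, 0], "claw": -1}, {"delta_rot": [0, 0, 0], "linear": [0, 0, 0], "claw": -1}]}}

```text
clock: 9.1
tool_pos: [0.4387, 0.3494, 0.1047]
eef_rot: [-1.221, 0.06, -0.08]
contact_force: [0.2, 0.1, -2.8]
gripper_width: 0.0625
```

Call:
{"name": "jog_arm", "arguments": {"rows": [{"delta_rot": [-5, 0, 0], "linear": [0, 0, 0], "claw": -1}, {"delta_rot": [-5, 0, 0], "linear": [0, 0, 0], "claw": -1}, {"delta_rot": [-5, 0, 0], "linear": [0, 0, 0], "claw": -1}, {"delta_rot": [-5, 0, 0], "linear": [0, 0, 0], "claw": -1}, {"delta_rot": [0, 0, 0], "linear": [0, 0, 0], "claw": -1}, {"delta_rot": [0, 0, 0], "linear": [0, 0, 0], "claw": -1}, {"delta_rot": [0, 0, 0], "linear": [0, 0, 0], "claw": -1}, {"delta_rot": [0, 0, 0], "linear": [0, 0, 0], "claw": -1}, {"delta_rot": [0, 0, 0], "linear": [0, 0, 0], "claw": -1}, {"delta_rot": [0, 0, 0], "linear": [0, 0, 0], "claw": -1}]}}

```text
clock: 9.93
tool_pos: [0.4394, 0.3476, 0.1049]
eef_rot: [-1.568, 0.079, -0.074]
contact_force: [-0.6, 0.5, -2.7]
gripper_width: 0.0628
```

```bash
python3 -c "
from h import *
tq(15)"
```

```text
t 10.6833 torque tool [-0.0398 -0.0071  0.0502] sd [0.029  0.0245 0.0304] F [ 0.16 -0.11 -3.17] pos [0.4391 0.3484 0.1047] down [-0.003  0.001 -1.   ] w 0.0621
```

Call:
{"name": "jog_arm", "arguments": {"rows": [{"delta_rot": [-5, 0, 0], "linear": [0, 0, 0], "claw": -1}, {"delta_rot": [-5, 0, 0], "linear": [0, 0, 0], "claw": -1}, {"delta_rot": [-5, 0, 0], "linear": [0, 0, 0], "claw": -1}, {"delta_rot": [-5, 0, 0], "linear": [0, 0, 0], "claw": -1}, {"delta_rot": [0, 0, 0], "linear": [0, 0, 0], "claw": -1}, {"delta_rot": [0, 0, 0], "linear": [0, 0, 0], "claw": -1}, {"delta_rot": [0, 0, 0], "linear": [0, 0, 0], "claw": -1}, {"delta_rot": [0, 0, 0], "linear": [0, 0, 0], "claw": -1}, {"delta_rot": [0, 0, 0], "linear": [0, 0, 0], "claw": -1}, {"delta_rot": [0, 0, 0], "linear": [0, 0, 0], "claw": -1}]}}

```text
clock: 11.52
tool_pos: [0.4394, 0.3478, 0.1053]
eef_rot: [-1.916, 0.095, -0.062]
contact_force: [-0.5, 0.4, -3.6]
gripper_width: 0.0628
```

Call:
{"name": "jog_arm", "arguments": {"rows": [{"delta_rot": [5, 0, 0], "linear": [0, 0, 0], "claw": -1}, {"delta_rot": [5, 0, 0], "linear": [0, 0, 0], "claw": -1}, {"delta_rot": [5, 0, 0], "linear": [0, 0, 0], "claw": -1}, {"delta_rot": [5, 0, 0], "linear": [0, 0, 0], "claw": -1}, {"delta_rot": [0, 0, 0], "linear": [0, 0, 0], "claw": -1}, {"delta_rot": [0, 0, 0], "linear": [0, 0, 0], "claw": -1}, {"delta_rot": [0, 0, 0], "linear": [0, 0, 0], "claw": -1}, {"delta_rot": [0, 0, 0], "linear": [0, 0, 0], "claw": -1}, {"delta_rot": [0, 0, 0], "linear": [0, 0, 0], "claw": -1}, {"delta_rot": [0, 0, 0], "linear": [0, 0, 0], "claw": -1}]}}

```text
clock: 12.35
tool_pos: [0.4389, 0.3489, 0.1044]
eef_rot: [-1.57, 0.077, -0.072]
contact_force: [-0.2, -0.2, -4.0]
gripper_width: 0.0623
```

```bash
python3 -c "
from h import *
tq(15)
arc(.549,-.176,.10,-4.5,15)"
```

```text
t 13.1 torque tool [-0.0522  0.0191  0.056 ] sd [0.0223 0.0267 0.0375] F [-0.07  0.15 -3.14] pos [0.4391 0.3484 0.1048] down [-0.003  0.001 -1.   ] w 0.0627
pos [0.4391 0.3484 0.1048] yaw -5.5 down [-0.003  0.001 -1.   ] q [-1.08  0.34  0.36  1.95 -0.16  0.88 -0.73]
15 rows: turn_y -0.07 lin cm [ 1.04  0.03 -3.42] len 3.57
```

The readings after tipping each way are −0.040 and −0.052, so no change: this tin is sound. I'll carry it to the near bay at (0.549, −0.176).

Call:
{"name": "jog_arm", "arguments": {"rows": [{"delta_rot": [0, -0.1, 0], "linear": [0.6, 0, -2], "claw": -1}, {"delta_rot": [0, -0.1, 0], "linear": [1, 0, -3.4], "claw": -1}, {"delta_rot": [0, -0.1, 0], "linear": [1, 0, -3.4], "claw": -1}, {"delta_rot": [0, -0.1, 0], "linear": [1, 0, -3.4], "claw": -1}, {"delta_rot": [0, -0.1, 0], "linear": [1, 0, -3.4], "claw": -1}, {"delta_rot": [0, -0.1, 0], "linear": [1, 0, -3.4], "claw": -1}, {"delta_rot": [0, -0.1, 0], "linear": [1, 0, -3.4], "claw": -1}, {"delta_rot": [0, -0.1, 0], "linear": [1, 0, -3.4], "claw": -1}, {"delta_rot": [0, -0.1, 0], "linear": [1, 0, -3.4], "claw": -1}, {"delta_rot": [0, -0.1, 0], "linear": [1, 0, -3.4], "claw": -1}]}}

```text
clock: 13.93
tool_pos: [0.5063, 0.0135, 0.1045]
eef_rot: [-1.569, 0.064, -0.059]
contact_force: [0.6, 1.1, -3.8]
gripper_width: 0.062
```

Call:
{"name": "jog_arm", "arguments": {"rows": [{"delta_rot": [0, 0, 0], "linear": [1, 0, -3.4], "claw": -1}, {"delta_rot": [0, 0, 0], "linear": [1, 0, -3.4], "claw": -1}, {"delta_rot": [0, 0, 0], "linear": [1, 0, -3.4], "claw": -1}, {"delta_rot": [0, 0, 0], "linear": [1, 0, -3.4], "claw": -1}, {"delta_rot": [0, 0, 0], "linear": [1, 0, -3.4], "claw": -1}, {"delta_rot": [0, 0, 0], "linear": [0.5, 0, -1.5], "claw": -1}, {"delta_rot": [0, 0, 0], "linear": [0, 0, 0], "claw": -1}, {"delta_rot": [0, 0, 0], "linear": [0, 0, 0], "claw": -1}, {"delta_rot": [0, 0, 0], "linear": [0, 0, 0], "claw": -1}, {"delta_rot": [0, 0, 0], "linear": [0, 0, 0], "claw": -1}]}}

```text
clock: 14.77
tool_pos: [0.5465, -0.1722, 0.1039]
eef_rot: [-1.569, 0.063, -0.058]
contact_force: [-0.5, 0.1, -2.8]
gripper_width: 0.0621
```

```bash
python3 -c "
from h import *
plan(.549,-.176,-.011,-4.5)
d=look('w7')
hsv=cv2.cvtColor(d['img'],cv2.COLOR_BGR2HSV);V=hsv[...,2];S=hsv[...,1];print(V[60:200:20,320],V[200,200:320:20])
plan(.549,-.176,-.011,-4.5)"
```

```text
pos [ 0.5465 -0.1722  0.1039] yaw -4.4 tilt [-0.003  0.001 -1.   ] q7 0.36
turn deg [-0.06  0.09 -0.2 ]  lin cm before turn [ 0.32 11.49 -0.37]  after turn [ 0.28 11.49 -0.36]
[ 543.9 -202.3] [106.4 131.9] 85.6 [320. 225.]
[467.1 -24.3] [55.6 68.2] 160.5 [213.  33.]
[ 50  50  60  65 242 185 150] [ 51  54  64 129 147 246]
pos [ 0.5466 -0.1722  0.104 ] yaw -4.4 tilt [-0.003  0.001 -1.   ] q7 0.36
turn deg [-0.06  0.1  -0.2 ]  lin cm before turn [ 0.31 11.5  -0.38]  after turn [ 0.27 11.5  -0.36]
```

View pics/w7.png

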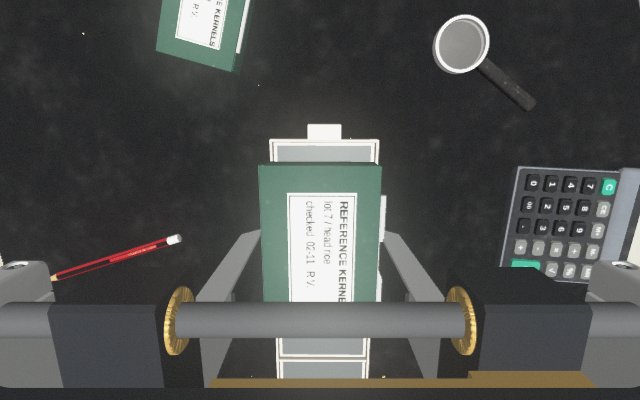

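The tin is held over the tray's near bay, with the rim's near corners at about (270,140) and (379,140). I'll check the tray pose from those corners and the far end.

```bash
python3 -c "
from h import *
d=dict(np.load('pics/w7.npz'))
p=ray(d,[(270,140),(379,140),(277,356),(368,357)],.011)[:,:2];print(np.round(p*1000,1))
m=(p[0]+p[1])/2;ax=np.array([np.cos(np.radians(85.5)),np.sin(np.radians(85.5))]);print('bay centre',m-ax*.059)"
```

```text
[[ 506.5 -115.7]
 [ 602.9 -123. ]
 [ 489.1 -337.8]
 [ 584.1 -345.9]]
bay centre [ 0.55011008 -0.17817162]
```

Call:
{"name": "jog_arm", "arguments": {"rows": [{"delta_rot": [0, 0, -0.2], "linear": [0.32, 1, -0.46], "claw": -1}, {"delta_rot": [0, 0, 0], "linear": [0, 2, 0], "claw": -1}, {"delta_rot": [0, 0, 0], "linear": [0, 2, 0], "claw": -1}, {"delta_rot": [0, 0, 0], "linear": [0, 2, 0], "claw": -1}, {"delta_rot": [0, 0, 0], "linear": [0, 1.5, 0], "claw": -1}, {"delta_rot": [0, 0, 0], "linear": [0, 1, 0], "claw": -1}, {"delta_rot": [0, 0, 0], "linear": [0, 0.8, 0], "claw": -1}, {"delta_rot": [0, 0, 0], "linear": [0, 0.5, 0], "claw": -1}, {"delta_rot": [0, 0, 0], "linear": [0, 0.4, 0], "claw": -1}, {"delta_rot": [0, 0, 0], "linear": [0, 0.2, 0], "claw": -1}]}}

```text
clock: 15.65
tool_pos: [0.5496, -0.1784, -0.0101]
eef_rot: [-1.569, 0.061, -0.062]
contact_force: [-0.2, 0.8, -3.8]
gripper_width: 0.0627
```

Call:
{"name": "jog_arm", "arguments": {"rows": [{"delta_rot": [0, 0, 0], "linear": [0, 0.1, 0], "claw": -1}, {"delta_rot": [0, 0, 0], "linear": [0, 0, 0], "claw": -1}, {"delta_rot": [0, 0, 0], "linear": [0, 0, 0], "claw": -1}, {"delta_rot": [0, 0, 0], "linear": [0, 0, 0], "claw": 0.55}, {"delta_rot": [0, 0, 0], "linear": [0, 0, 0], "claw": 0.55}, {"delta_rot": [0, 0, 0], "linear": [0, 0, 0], "claw": 0.55}, {"delta_rot": [0, 0, 0], "linear": [0, 0, 0], "claw": 0.55}, {"delta_rot": [0, 0, 0], "linear": [0, 0, 0], "claw": 0.55}, {"delta_rot": [0, 0, 0], "linear": [0, 0, 0], "claw": 0.55}, {"delta_rot": [0, 0, 0], "linear": [0, 0, 0], "claw": 0.55}]}}

```text
clock: 16.48
tool_pos: [0.5493, -0.1783, -0.011]
eef_rot: [-1.569, 0.061, -0.062]
contact_force: [-0.4, -0.0, -0.8]
gripper_width: 0.0728
```

```bash
python3 -c "
from h import *
from station import r
s=r.observe();print(s['gripper_width'],s['contact_force'])
plan(.549,-.176,.15,-4.5)
"
```

```text
0.072812238471171 [-0.44206164 -0.04073469 -0.8130382 ]
pos [ 0.5493 -0.1783 -0.011 ] yaw -4.5 tilt [ 0.     0.001 -1.   ] q7 0.47
turn deg [-0.03  0.01  0.01]  lin cm before turn [ -0.05 -16.1    0.23]  after turn [ -0.05 -16.1    0.23]
```

```bash
python3 -c "
from h import *
from station import r
s=dict(r.observe()); s['tool_pos']=np.array(s['tool_pos'])+[0,0,.14]
arc(.470,-.002,.129,-20.8,6,s)
"
```

```text
pos [ 0.5493 -0.1783  0.129 ] yaw -4.5 down [ 0.     0.001 -1.   ] q [-0.15  0.56  0.45  1.99 -0.38  0.68  0.47]
6 rows: turn_y 2.72 lin cm [-1.88  0.    2.63] len 3.23
```

Call:
{"name": "jog_arm", "arguments": {"rows": [{"delta_rot": [0, 0, 0], "linear": [0, -3, 0], "claw": 0.55}, {"delta_rot": [0, 0, 0], "linear": [0, -3.7, 0], "claw": 0.55}, {"delta_rot": [0, 0, 0], "linear": [0, -3.7, 0], "claw": 1}, {"delta_rot": [0, 0, 0], "linear": [0, -3.6, 0], "claw": 1}, {"delta_rot": [0, 2.72, 0], "linear": [-1.88, 0, 2.63], "claw": 1}, {"delta_rot": [0, 2.72, 0], "linear": [-1.88, 0, 2.63], "claw": 1}, {"delta_rot": [0, 2.72, 0], "linear": [-1.88, 0, 2.63], "claw": 1}, {"delta_rot": [0, 2.72, 0], "linear": [-1.88, 0, 2.63], "claw": 1}, {"delta_rot": [0, 2.72, 0], "linear": [-1.88, 0, 2.63], "claw": 1}, {"delta_rot": [0, 2.72, 0], "linear": [-1.88, 0, 2.63], "claw": 1}]}}

```text
clock: 17.32
tool_pos: [0.4688, -0.001, 0.1291]
eef_rot: [-1.551, 0.287, -0.287]
contact_force: [0.5, 0.2, 0.9]
gripper_width: 0.0941
```

```bash
python3 -c "
from h import *
from station import r
[r.snapshot('scene') for i in range(4)]
d=look('w8')
plan(.470,-.002,-.015,-20.8)
"
```

```text
[471.3  -2.8] [61.7 98.2] 70.5 [321. 195.]
[439.5 147.8] [66.  83.8] 64.0 [227.  53.]
pos [ 0.47   -0.0023  0.1292] yaw -20.8 tilt [ 0.001  0.001 -1.   ] q7 -0.37
turn deg [-0.04  0.04  0.02]  lin cm before turn [-2.000e-02  1.442e+01  1.000e-02]  after turn [-1.000e-02  1.442e+01  2.000e-02]
```

Call:
{"name": "jog_arm", "arguments": {"rows": [{"delta_rot": [0, -1.1, 0], "linear": [0.1, 2, 0], "claw": 1}, {"delta_rot": [0, 0, 0], "linear": [0, 3, 0], "claw": 1}, {"delta_rot": [0, 0, 0], "linear": [0, 3, 0], "claw": 1}, {"delta_rot": [0, 0, 0], "linear": [0, 2.4, 0], "claw": 1}, {"delta_rot": [0, 0, 0], "linear": [0, 2, 0], "claw": 1}, {"delta_rot": [0, 0, 0], "linear": [0, 1.2, 0], "claw": 1}, {"delta_rot": [0, 0, 0], "linear": [0, 0.8, 0], "claw": 1}, {"delta_rot": [0, 0, 0], "linear": [0, 0, 0], "claw": 1}, {"delta_rot": [0, 0, 0], "linear": [0, 0, 0], "claw": -1}, {"delta_rot": [0, 0, 0], "linear": [0, 0, 0], "claw": -1}]}}

```text
clock: 18.4
tool_pos: [0.4714, -0.0028, -0.0142]
eef_rot: [-1.553, 0.27, -0.271]
contact_force: [-0.4, 0.0, 0.8]
gripper_width: 0.0841
```

Call:
{"name": "jog_arm", "arguments": {"rows": [{"delta_rot": [0, 0, 0], "linear": [0, 0, 0], "claw": -1}, {"delta_rot": [0, 0, 0], "linear": [0, 0, 0], "claw": -1}, {"delta_rot": [0, 0, 0], "linear": [0, 0, 0], "claw": -1}, {"delta_rot": [0, 0, 0], "linear": [0, 0, 0], "claw": -1}, {"delta_rot": [0, 0, 0], "linear": [0, 0, 0], "claw": -1}, {"delta_rot": [0, 0, 0], "linear": [0, -1, 0], "claw": -1}, {"delta_rot": [0, 0, 0], "linear": [0, -3, 0], "claw": -1}, {"delta_rot": [0, 0, 0], "linear": [0, -4, 0], "claw": -1}, {"delta_rot": [0, 0, 0], "linear": [0, -3, 0], "claw": -1}, {"delta_rot": [0, 0, 0], "linear": [0, -1, 0], "claw": -1}]}}

```text
clock: 19.23
tool_pos: [0.4723, -0.0026, 0.1091]
eef_rot: [-1.551, 0.267, -0.274]
contact_force: [1.6, -0.1, -2.2]
gripper_width: 0.0626
```

Call:
{"name": "jog_arm", "arguments": {"rows": [{"delta_rot": [5, 0, 0], "linear": [0, 0, 0], "claw": -1}, {"delta_rot": [5, 0, 0], "linear": [0, 0, 0], "claw": -1}, {"delta_rot": [5, 0, 0], "linear": [0, 0, 0], "claw": -1}, {"delta_rot": [5, 0, 0], "linear": [0, 0, 0], "claw": -1}, {"delta_rot": [0, 0, 0], "linear": [0, 0, 0], "claw": -1}, {"delta_rot": [0, 0, 0], "linear": [0, 0, 0], "claw": -1}, {"delta_rot": [0, 0, 0], "linear": [0, 0, 0], "claw": -1}, {"delta_rot": [0, 0, 0], "linear": [0, 0, 0], "claw": -1}, {"delta_rot": [0, 0, 0], "linear": [0, 0, 0], "claw": -1}, {"delta_rot": [-5, 0, 0], "linear": [0, 0, 0], "claw": -1}]}}

```text
clock: 20.07
tool_pos: [0.4698, -0.0045, 0.1044]
eef_rot: [-1.294, 0.226, -0.294]
contact_force: [-2.0, -1.6, -3.6]
gripper_width: 0.0626
```

Call:
{"name": "jog_arm", "arguments": {"rows": [{"delta_rot": [-5, 0, 0], "linear": [0, 0, 0], "claw": -1}, {"delta_rot": [-5, 0, 0], "linear": [0, 0, 0], "claw": -1}, {"delta_rot": [-5, 0, 0], "linear": [0, 0, 0], "claw": -1}, {"delta_rot": [0, 0, 0], "linear": [0, 0, 0], "claw": -1}, {"delta_rot": [0, 0, 0], "linear": [0, 0, 0], "claw": -1}, {"delta_rot": [0, 0, 0], "linear": [0, 0, 0], "claw": -1}, {"delta_rot": [0, 0, 0], "linear": [0, 0, 0], "claw": -1}, {"delta_rot": [0, 0, 0], "linear": [0, 0, 0], "claw": -1}, {"delta_rot": [0, 0, 0], "linear": [0, 0, 0], "claw": -1}, {"delta_rot": [0, 0, 0], "linear": [0, 0, 0], "claw": -1}]}}

```text
clock: 20.9
tool_pos: [0.4707, -0.0031, 0.1051]
eef_rot: [-1.553, 0.271, -0.271]
contact_force: [-0.1, 0.1, -3.4]
gripper_width: 0.0627
```

```bash
python3 -c "
from h import *
tq(15)"
```

```text
t 21.65 torque tool [-0.0711  0.0075  0.0574] sd [0.0259 0.0225 0.033 ] F [ 0.11  0.   -2.83] pos [ 0.4708 -0.0024  0.105 ] down [ 0.     0.001 -1.   ] w 0.0625
```

Call:
{"name": "jog_arm", "arguments": {"rows": [{"delta_rot": [-5, 0, 0], "linear": [0, 0, 0], "claw": -1}, {"delta_rot": [-5, 0, 0], "linear": [0, 0, 0], "claw": -1}, {"delta_rot": [-5, 0, 0], "linear": [0, 0, 0], "claw": -1}, {"delta_rot": [-5, 0, 0], "linear": [0, 0, 0], "claw": -1}, {"delta_rot": [0, 0, 0], "linear": [0, 0, 0], "claw": -1}, {"delta_rot": [0, 0, 0], "linear": [0, 0, 0], "claw": -1}, {"delta_rot": [0, 0, 0], "linear": [0, 0, 0], "claw": -1}, {"delta_rot": [0, 0, 0], "linear": [0, 0, 0], "claw": -1}, {"delta_rot": [0, 0, 0], "linear": [0, 0, 0], "claw": -1}, {"delta_rot": [5, 0, 0], "linear": [0, 0, 0], "claw": -1}]}}

```text
clock: 22.48
tool_pos: [0.4714, -0.0002, 0.1043]
eef_rot: [-1.814, 0.312, -0.238]
contact_force: [0.2, 1.1, -3.6]
gripper_width: 0.0625
```

Call:
{"name": "jog_arm", "arguments": {"rows": [{"delta_rot": [5, 0, 0], "linear": [0, 0, 0], "claw": -1}, {"delta_rot": [5, 0, 0], "linear": [0, 0, 0], "claw": -1}, {"delta_rot": [5, 0, 0], "linear": [0, 0, 0], "claw": -1}, {"delta_rot": [0, 0, 0], "linear": [0, 0, 0], "claw": -1}, {"delta_rot": [0, 0, 0], "linear": [0, 0, 0], "claw": -1}, {"delta_rot": [0, 0, 0], "linear": [0, 0, 0], "claw": -1}, {"delta_rot": [0, 0, 0], "linear": [0, 0, 0], "claw": -1}, {"delta_rot": [0, 0, 0], "linear": [0, 0, 0], "claw": -1}, {"delta_rot": [0, 0, 0], "linear": [0, 0, 0], "claw": -1}, {"delta_rot": [0, 0, 0], "linear": [0, 0, 0], "claw": -1}]}}

```text
clock: 23.32
tool_pos: [0.4708, -0.002, 0.1049]
eef_rot: [-1.554, 0.269, -0.269]
contact_force: [0.2, -0.2, -2.9]
gripper_width: 0.0624
```

```bash
python3 -c "
from h import *
tq(15)
arc(.540,-.291,.10,-4.5,10)
plan(.471,-.0025,-.013,-19.8)"
```

```text
t 24.0667 torque tool [-0.0635  0.009   0.0558] sd [0.0318 0.0203 0.028 ] F [-0.01 -0.04 -3.05] pos [ 0.4708 -0.0025  0.1051] down [ 0.     0.001 -1.   ] w 0.0627
pos [ 0.4708 -0.0025  0.1051] yaw -19.7 down [ 0.     0.001 -1.   ] q [-0.64  0.2   0.57  2.15 -0.15  0.82 -0.31]
10 rows: turn_y -1.52 lin cm [ 1.32  0.05 -2.67] len 2.98
pos [ 0.4708 -0.0025  0.1051] yaw -19.7 tilt [ 0.     0.001 -1.   ] q7 -0.31
turn deg [-0.03  0.08  0.  ]  lin cm before turn [ 0.02 11.81 -0.  ]  after turn [ 0.02 11.81  0.  ]
```

Readings −0.071 and −0.064: no change, so this tin is sound too. It goes in the middle bay at (0.5404, −0.2915).

Call:
{"name": "jog_arm", "arguments": {"rows": [{"delta_rot": [0, -1.52, 0], "linear": [1.32, 0, -2.67], "claw": -1}, {"delta_rot": [0, -1.52, 0], "linear": [1.32, 0, -2.67], "claw": -1}, {"delta_rot": [0, -1.52, 0], "linear": [1.32, 0, -2.67], "claw": -1}, {"delta_rot": [0, -1.52, 0], "linear": [1.32, 0, -2.67], "claw": -1}, {"delta_rot": [0, -1.52, 0], "linear": [1.32, 0, -2.67], "claw": -1}, {"delta_rot": [0, -1.52, 0], "linear": [1.32, 0, -2.67], "claw": -1}, {"delta_rot": [0, -1.52, 0], "linear": [1.32, 0, -2.67], "claw": -1}, {"delta_rot": [0, -1.52, 0], "linear": [1.32, 0, -2.67], "claw": -1}, {"delta_rot": [0, -1.52, 0], "linear": [1.32, 0, -2.67], "claw": -1}, {"delta_rot": [0, -1.52, 0], "linear": [1.32, 0, -2.67], "claw": -1}]}}

```text
clock: 24.9
tool_pos: [0.5399, -0.2928, 0.1047]
eef_rot: [-1.569, 0.061, -0.061]
contact_force: [0.8, 0.4, -2.2]
gripper_width: 0.0625
```

```bash
python3 -c "
from h import *
from station import r
[r.snapshot('scene') for i in range(6)]
plan(.5404,-.2915,-.0112,-4.5)"
```

```text
pos [ 0.5396 -0.2904  0.1046] yaw -4.5 tilt [-0.     0.001 -1.   ] q7 0.58
turn deg [-0.07  0.01 -0.03]  lin cm before turn [ 0.1  11.58 -0.12]  after turn [ 0.09 11.58 -0.1 ]
```

Call:
{"name": "jog_arm", "arguments": {"rows": [{"delta_rot": [0, 0, 0], "linear": [0.1, 1, -0.1], "claw": -1}, {"delta_rot": [0, 0, 0], "linear": [0, 2, 0], "claw": -1}, {"delta_rot": [0, 0, 0], "linear": [0, 2, 0], "claw": -1}, {"delta_rot": [0, 0, 0], "linear": [0, 2, 0], "claw": -1}, {"delta_rot": [0, 0, 0], "linear": [0, 1.5, 0], "claw": -1}, {"delta_rot": [0, 0, 0], "linear": [0, 1, 0], "claw": -1}, {"delta_rot": [0, 0, 0], "linear": [0, 0.8, 0], "claw": -1}, {"delta_rot": [0, 0, 0], "linear": [0, 0.6, 0], "claw": -1}, {"delta_rot": [0, 0, 0], "linear": [0, 0.4, 0], "claw": -1}, {"delta_rot": [0, 0, 0], "linear": [0, 0.2, 0], "claw": -1}]}}

```text
clock: 26.03
tool_pos: [0.5409, -0.2923, -0.0102]
eef_rot: [-1.569, 0.061, -0.062]
contact_force: [0.2, 0.2, -3.1]
gripper_width: 0.0625
```

Call:
{"name": "jog_arm", "arguments": {"rows": [{"delta_rot": [0, 0, 0], "linear": [0, 0.1, 0], "claw": -1}, {"delta_rot": [0, 0, 0], "linear": [0, 0, 0], "claw": -1}, {"delta_rot": [0, 0, 0], "linear": [0, 0, 0], "claw": -1}, {"delta_rot": [0, 0, 0], "linear": [0, 0, 0], "claw": 0.55}, {"delta_rot": [0, 0, 0], "linear": [0, 0, 0], "claw": 0.55}, {"delta_rot": [0, 0, 0], "linear": [0, 0, 0], "claw": 0.55}, {"delta_rot": [0, 0, 0], "linear": [0, 0, 0], "claw": 0.55}, {"delta_rot": [0, 0, 0], "linear": [0, 0, 0], "claw": 0.55}, {"delta_rot": [0, 0, 0], "linear": [0, 0, 0], "claw": 0.55}, {"delta_rot": [0, 0, 0], "linear": [0, 0, 0], "claw": 0.55}]}}

```text
clock: 26.87
tool_pos: [0.5407, -0.2924, -0.0111]
eef_rot: [-1.569, 0.062, -0.062]
contact_force: [-0.3, -0.2, 0.4]
gripper_width: 0.0726
```

```bash
python3 -c "
from h import *
from station import r
s=dict(r.observe()); print(s['gripper_width'],s['contact_force'],s['tool_pos']);s['tool_pos']=np.array(s['tool_pos'])+[0,0,.14]
arc(.441,.155,.129,-26.3,15,s)
"
```

```text
0.0726430068737611 [-0.28169797 -0.2289872   0.35493434] [ 0.54074927 -0.29235928 -0.01105249]
pos [ 0.5407 -0.2924  0.1289] yaw -4.5 down [ 0.  0. -1.] q [ 0.03  0.61  0.48  1.91 -0.41  0.72  0.67]
15 rows: turn_y 1.45 lin cm [-1.41  0.    2.73] len 3.07
```

Call:
{"name": "jog_arm", "arguments": {"rows": [{"delta_rot": [0, 0, 0], "linear": [0, -3, 0], "claw": 0.55}, {"delta_rot": [0, 0, 0], "linear": [0, -3.7, 0], "claw": 0.55}, {"delta_rot": [0, 0, 0], "linear": [0, -3.7, 0], "claw": 1}, {"delta_rot": [0, 0, 0], "linear": [0, -3.6, 0], "claw": 1}, {"delta_rot": [0, 1.45, 0], "linear": [-1.41, 0, 2.73], "claw": 1}, {"delta_rot": [0, 1.45, 0], "linear": [-1.41, 0, 2.73], "claw": 1}, {"delta_rot": [0, 1.45, 0], "linear": [-1.41, 0, 2.73], "claw": 1}, {"delta_rot": [0, 1.45, 0], "linear": [-1.41, 0, 2.73], "claw": 1}, {"delta_rot": [0, 1.45, 0], "linear": [-1.41, 0, 2.73], "claw": 1}, {"delta_rot": [0, 1.45, 0], "linear": [-1.41, 0, 2.73], "claw": 1}]}}

```text
clock: 27.7
tool_pos: [0.4794, -0.1172, 0.129]
eef_rot: [-1.562, 0.182, -0.182]
contact_force: [0.3, -0.3, 0.5]
gripper_width: 0.0943
```

Call:
{"name": "jog_arm", "arguments": {"rows": [{"delta_rot": [0, 1.45, 0], "linear": [-1.41, 0, 2.73], "claw": 1}, {"delta_rot": [0, 1.45, 0], "linear": [-1.41, 0, 2.73], "claw": 1}, {"delta_rot": [0, 1.45, 0], "linear": [-1.41, 0, 2.73], "claw": 1}, {"delta_rot": [0, 1.45, 0], "linear": [-1.41, 0, 2.73], "claw": 1}, {"delta_rot": [0, 1.45, 0], "linear": [-1.41, 0, 2.73], "claw": 1}, {"delta_rot": [0, 1.45, 0], "linear": [-1.41, 0, 2.73], "claw": 1}, {"delta_rot": [0, 1.45, 0], "linear": [-1.41, 0, 2.73], "claw": 1}, {"delta_rot": [0, 1.45, 0], "linear": [-1.41, 0, 2.73], "claw": 1}, {"delta_rot": [0, 1.45, 0], "linear": [-1.41, 0, 2.73], "claw": 1}, {"delta_rot": [0, 0, 0], "linear": [0, 0, 0], "claw": 1}]}}

```text
clock: 28.53
tool_pos: [0.44, 0.1601, 0.1292]
eef_rot: [-1.539, 0.356, -0.356]
contact_force: [0.3, 1.3, -0.2]
gripper_width: 0.0941
```

```bash
python3 -c "
from h import *
from station import r
[r.snapshot('scene') for i in range(4)]
d=look('w9')
plan(.441,.155,-.015,-26.3)
"
```

```text
[441. 155.] [61.9 97.3] 63.8 [319. 192.]
pos [0.4404 0.1535 0.1291] yaw -26.3 tilt [ 0.  0. -1.] q7 -0.84
turn deg [-0.02 -0.03 -0.  ]  lin cm before turn [-1.000e-02  1.441e+01  1.500e-01]  after turn [-1.000e-02  1.441e+01  1.500e-01]
```

```bash
python3 -c "
from h import *
d=dict(np.load('pics/top0.npz'));print(ray(d,[(264,249),(273,249),(282,251)],.01))"
```

```text
[[0.37044735 0.19120069 0.01      ]
 [0.36999679 0.16577281 0.01      ]
 [0.36397581 0.14039155 0.01      ]]
```

Call:
{"name": "jog_arm", "arguments": {"rows": [{"delta_rot": [0, 0, 0], "linear": [0, 2, 0.15], "claw": 0.8}, {"delta_rot": [0, 0, 0], "linear": [0, 3, 0], "claw": 0.8}, {"delta_rot": [0, 0, 0], "linear": [0, 3, 0], "claw": 0.8}, {"delta_rot": [0, 0, 0], "linear": [0, 2.4, 0], "claw": 0.8}, {"delta_rot": [0, 0, 0], "linear": [0, 2, 0], "claw": 0.8}, {"delta_rot": [0, 0, 0], "linear": [0, 1.2, 0], "claw": 0.8}, {"delta_rot": [0, 0, 0], "linear": [0, 0.8, 0], "claw": 0.8}, {"delta_rot": [0, 0, 0], "linear": [0, 0, 0], "claw": 0.8}, {"delta_rot": [0, 0, 0], "linear": [0, 0, 0], "claw": -1}, {"delta_rot": [0, 0, 0], "linear": [0, 0, 0], "claw": -1}]}}

```text
clock: 29.62
tool_pos: [0.4417, 0.156, -0.014]
eef_rot: [-1.539, 0.359, -0.361]
contact_force: [-0.3, -0.7, 0.2]
gripper_width: 0.0745
```

Call:
{"name": "jog_arm", "arguments": {"rows": [{"delta_rot": [0, 0, 0], "linear": [0, 0, 0], "claw": -1}, {"delta_rot": [0, 0, 0], "linear": [0, 0, 0], "claw": -1}, {"delta_rot": [0, 0, 0], "linear": [0, 0, 0], "claw": -1}, {"delta_rot": [0, 0, 0], "linear": [0, 0, 0], "claw": -1}, {"delta_rot": [0, 0, 0], "linear": [0, 0, 0], "claw": -1}, {"delta_rot": [0, 0, 0], "linear": [0, -1, 0], "claw": -1}, {"delta_rot": [0, 0, 0], "linear": [0, -3, 0], "claw": -1}, {"delta_rot": [0, 0, 0], "linear": [0, -4, 0], "claw": -1}, {"delta_rot": [0, 0, 0], "linear": [0, -3, 0], "claw": -1}, {"delta_rot": [0, 0, 0], "linear": [0, -1, 0], "claw": -1}]}}

```text
clock: 30.45
tool_pos: [0.4426, 0.1565, 0.1095]
eef_rot: [-1.536, 0.357, -0.362]
contact_force: [2.5, 0.4, -2.0]
gripper_width: 0.0622
```

Call:
{"name": "jog_arm", "arguments": {"rows": [{"delta_rot": [5, 0, 0], "linear": [0, 0, 0], "claw": -1}, {"delta_rot": [5, 0, 0], "linear": [0, 0, 0], "claw": -1}, {"delta_rot": [5, 0, 0], "linear": [0, 0, 0], "claw": -1}, {"delta_rot": [5, 0, 0], "linear": [0, 0, 0], "claw": -1}, {"delta_rot": [0, 0, 0], "linear": [0, 0, 0], "claw": -1}, {"delta_rot": [0, 0, 0], "linear": [0, 0, 0], "claw": -1}, {"delta_rot": [0, 0, 0], "linear": [0, 0, 0], "claw": -1}, {"delta_rot": [0, 0, 0], "linear": [0, 0, 0], "claw": -1}, {"delta_rot": [0, 0, 0], "linear": [0, 0, 0], "claw": -1}, {"delta_rot": [-5, 0, 0], "linear": [0, 0, 0], "claw": -1}]}}

```text
clock: 31.28
tool_pos: [0.4391, 0.1553, 0.1041]
eef_rot: [-1.285, 0.302, -0.386]
contact_force: [-1.1, -1.3, -4.2]
gripper_width: 0.062
```

Call:
{"name": "jog_arm", "arguments": {"rows": [{"delta_rot": [-5, 0, 0], "linear": [0, 0, 0], "claw": -1}, {"delta_rot": [-5, 0, 0], "linear": [0, 0, 0], "claw": -1}, {"delta_rot": [-5, 0, 0], "linear": [0, 0, 0], "claw": -1}, {"delta_rot": [0, 0, 0], "linear": [0, 0, 0], "claw": -1}, {"delta_rot": [0, 0, 0], "linear": [0, 0, 0], "claw": -1}, {"delta_rot": [0, 0, 0], "linear": [0, 0, 0], "claw": -1}, {"delta_rot": [0, 0, 0], "linear": [0, 0, 0], "claw": -1}, {"delta_rot": [0, 0, 0], "linear": [0, 0, 0], "claw": -1}, {"delta_rot": [0, 0, 0], "linear": [0, 0, 0], "claw": -1}, {"delta_rot": [0, 0, 0], "linear": [0, 0, 0], "claw": -1}]}}

```text
clock: 32.12
tool_pos: [0.4404, 0.1562, 0.105]
eef_rot: [-1.541, 0.361, -0.357]
contact_force: [-1.0, -0.4, -1.9]
gripper_width: 0.0626
```

```bash
python3 -c "
from h import *
tq(15)"
```

```text
t 32.8667 torque tool [-0.0553  0.0171  0.0633] sd [0.0215 0.0201 0.0201] F [-0.27  0.08 -2.92] pos [0.4404 0.1566 0.1049] down [-0.003  0.    -1.   ] w 0.0625
```

Call:
{"name": "jog_arm", "arguments": {"rows": [{"delta_rot": [-5, 0, 0], "linear": [0, 0, 0], "claw": -1}, {"delta_rot": [-5, 0, 0], "linear": [0, 0, 0], "claw": -1}, {"delta_rot": [-5, 0, 0], "linear": [0, 0, 0], "claw": -1}, {"delta_rot": [-5, 0, 0], "linear": [0, 0, 0], "claw": -1}, {"delta_rot": [0, 0, 0], "linear": [0, 0, 0], "claw": -1}, {"delta_rot": [0, 0, 0], "linear": [0, 0, 0], "claw": -1}, {"delta_rot": [0, 0, 0], "linear": [0, 0, 0], "claw": -1}, {"delta_rot": [0, 0, 0], "linear": [0, 0, 0], "claw": -1}, {"delta_rot": [0, 0, 0], "linear": [0, 0, 0], "claw": -1}, {"delta_rot": [5, 0, 0], "linear": [0, 0, 0], "claw": -1}]}}

```text
clock: 33.7
tool_pos: [0.4407, 0.1586, 0.1041]
eef_rot: [-1.799, 0.417, -0.315]
contact_force: [-0.8, 0.6, -3.6]
gripper_width: 0.0627
```

Call:
{"name": "jog_arm", "arguments": {"rows": [{"delta_rot": [5, 0, 0], "linear": [0, 0, 0], "claw": -1}, {"delta_rot": [5, 0, 0], "linear": [0, 0, 0], "claw": -1}, {"delta_rot": [5, 0, 0], "linear": [0, 0, 0], "claw": -1}, {"delta_rot": [0, 0, 0], "linear": [0, 0, 0], "claw": -1}, {"delta_rot": [0, 0, 0], "linear": [0, 0, 0], "claw": -1}, {"delta_rot": [0, 0, 0], "linear": [0, 0, 0], "claw": -1}, {"delta_rot": [0, 0, 0], "linear": [0, 0, 0], "claw": -1}, {"delta_rot": [0, 0, 0], "linear": [0, 0, 0], "claw": -1}, {"delta_rot": [0, 0, 0], "linear": [0, 0, 0], "claw": -1}, {"delta_rot": [0, 0, 0], "linear": [0, 0, 0], "claw": -1}]}}

```text
clock: 34.53
tool_pos: [0.4404, 0.1569, 0.1046]
eef_rot: [-1.542, 0.36, -0.355]
contact_force: [0.0, 0.8, -2.7]
gripper_width: 0.0625
```

```bash
python3 -c "
from h import *
tq(15)
d=dict(np.load('pics/w9.npz'))
from station import r
arc(.68,.093,.17,-4.5,10)
t=r.snapshot('top');cv2.imwrite('pics/top1.png',t['img']);np.savez('pics/top1.npz',**t)
cv2.imwrite('pics/top1c.png',cv2.resize(t['img'][90:260,180:520],None,fx=2.3,fy=2.3))"
```

```text
t 35.2833 torque tool [-0.1451 -0.0214  0.0559] sd [0.0317 0.0246 0.0379] F [-0.09  0.15 -2.74] pos [0.4404 0.1566 0.1049] down [-0.003  0.    -1.   ] w 0.0622
pos [0.4404 0.1566 0.1049] yaw -26.2 down [-0.003  0.    -1.   ] q [-0.87  0.19  0.45  2.15 -0.11  0.82 -0.82]
10 rows: turn_y -2.17 lin cm [ 2.49 -0.66  0.07] len 2.58
```

View pics/top1c.png

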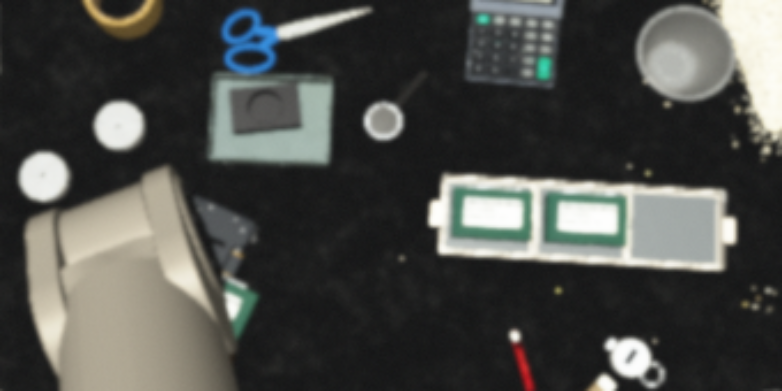

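The moment changed from −0.055 to −0.145, so this tin rattles, and the weight has reached both ends. The top crop shows two tins lid up in the near and middle bays, at about (492,214) and (587,219). The grey tray's corners are near (211,75), (334,80), (329,163) and (208,158).

```bash
python3 -c "
from h import *
d=dict(np.load('pics/top1.npz'));c=np.array([(211,75),(334,80),(329,163),(208,158)])/2.3+[180,90]
p=ray(d,c,.026);print(np.round(p*1000),p.mean(0))
hsv=cv2.cvtColor(d['img'],cv2.COLOR_BGR2HSV);H,S,V=[hsv[...,i] for i in range(3)]
w=np.zeros(V.shape,bool);w[160:215,360:470]=1
g=cv2.morphologyEx((w&(H>60)&(H<95)&(S>60)&(V>35)).astype(np.uint8),cv2.MORPH_CLOSE,np.ones((3,3)))
[print(*x) for x in rect(d,g,.03)]
arc(*p.mean(0)[:2],.17,-4.5,12)"
```

```text
[[734. 167.  26.]
 [723.  12.  26.]
 [617.  20.  26.]
 [626. 171.  26.]] [0.67497566 0.09239726 0.026     ]
[ 539.5 -289.7] [58.7 95.4] 84.8 [434. 185.]
[ 548.  -176.5] [58.3 94.3] 84.8 [393. 183.]
pos [0.4404 0.1566 0.1049] yaw -26.2 down [-0.003  0.    -1.   ] q [-0.87  0.19  0.45  2.15 -0.11  0.82 -0.82]
12 rows: turn_y -1.81 lin cm [ 2.04 -0.55  0.03] len 2.11
```

Call:
{"name": "jog_arm", "arguments": {"rows": [{"delta_rot": [0, -1.81, 0], "linear": [2.04, -0.55, 0], "claw": -1}, {"delta_rot": [0, -1.81, 0], "linear": [2.04, -0.55, 0], "claw": -1}, {"delta_rot": [0, -1.81, 0], "linear": [2.04, -0.55, 0], "claw": -1}, {"delta_rot": [0, -1.81, 0], "linear": [2.04, -0.55, 0], "claw": -1}, {"delta_rot": [0, -1.81, 0], "linear": [2.04, -0.55, 0], "claw": -1}, {"delta_rot": [0, -1.81, 0], "linear": [2.04, -0.55, 0], "claw": -1}, {"delta_rot": [0, -1.81, 0], "linear": [2.04, -0.55, 0], "claw": -1}, {"delta_rot": [0, -1.81, 0], "linear": [2.04, -0.55, 0], "claw": -1}, {"delta_rot": [0, -1.81, 0], "linear": [2.04, -0.55, 0], "claw": -1}, {"delta_rot": [0, -1.81, 0], "linear": [2.04, -0.55, 0], "claw": -1}]}}

```text
clock: 36.17
tool_pos: [0.6345, 0.0932, 0.1593]
eef_rot: [-1.568, 0.112, -0.107]
contact_force: [0.7, 0.4, -2.7]
gripper_width: 0.0623
```

Call:
{"name": "jog_arm", "arguments": {"rows": [{"delta_rot": [0, -1.81, 0], "linear": [2.04, -0.55, 0], "claw": -1}, {"delta_rot": [0, -1.81, 0], "linear": [2.04, -0.55, 0], "claw": -1}, {"delta_rot": [0, 0, 0], "linear": [0, 0, 0], "claw": -1}, {"delta_rot": [5, 0, 0], "linear": [0, 0, 0], "claw": -1}, {"delta_rot": [5, 0, 0], "linear": [0, 0, 0], "claw": -1}, {"delta_rot": [5, 0, 0], "linear": [0, 0, 0], "claw": -1}, {"delta_rot": [5, 0, 0], "linear": [0, 0, 0], "claw": -1}, {"delta_rot": [0, 0, 0], "linear": [0, 0, 0], "claw": -1}, {"delta_rot": [0, 0, 0], "linear": [0, 0, 0], "claw": -1}, {"delta_rot": [0, 0, 0], "linear": [0, 0, 0], "claw": -1}]}}

```text
clock: 37.0
tool_pos: [0.674, 0.0888, 0.1699]
eef_rot: [-1.222, 0.051, -0.066]
contact_force: [0.3, 0.9, -2.4]
gripper_width: 0.0627
```

Call:
{"name": "jog_arm", "arguments": {"rows": [{"delta_rot": [0, 0, 0], "linear": [0, 0, 0], "claw": -1}, {"delta_rot": [0, 0, 0], "linear": [0, 0, 0], "claw": -1}, {"delta_rot": [-5, 0, 0], "linear": [0, 0, 0], "claw": -1}, {"delta_rot": [-5, 0, 0], "linear": [0, 0, 0], "claw": -1}, {"delta_rot": [-5, 0, 0], "linear": [0, 0, 0], "claw": -1}, {"delta_rot": [-5, 0, 0], "linear": [0, 0, 0], "claw": -1}, {"delta_rot": [-5, 0, 0], "linear": [0, 0, 0], "claw": -1}, {"delta_rot": [-5, 0, 0], "linear": [0, 0, 0], "claw": -1}, {"delta_rot": [-5, 0, 0], "linear": [0, 0, 0], "claw": -1}, {"delta_rot": [-5, 0, 0], "linear": [0, 0, 0], "claw": -1}]}}

```text
clock: 37.83
tool_pos: [0.6747, 0.0906, 0.1712]
eef_rot: [-1.922, 0.073, -0.05]
contact_force: [0.9, 0.1, -3.1]
gripper_width: 0.0624
```

Call:
{"name": "jog_arm", "arguments": {"rows": [{"delta_rot": [0, 0, 0], "linear": [0, 0, 0], "claw": -1}, {"delta_rot": [0, 0, 0], "linear": [0, 0, 0], "claw": -1}, {"delta_rot": [0, 0, 0], "linear": [0, 0, 0], "claw": -1}, {"delta_rot": [0, 0, 0], "linear": [0, 0, 0], "claw": -1}, {"delta_rot": [0, 0, 0], "linear": [0, 0, 0], "claw": -1}, {"delta_rot": [0, 0, 0], "linear": [0, 0, 0], "claw": -1}, {"delta_rot": [5, 0, 0], "linear": [0, 0, 0], "claw": -1}, {"delta_rot": [5, 0, 0], "linear": [0, 0, 0], "claw": -1}, {"delta_rot": [5, 0, 0], "linear": [0, 0, 0], "claw": -1}, {"delta_rot": [5, 0, 0], "linear": [0, 0, 0], "claw": -1}]}}

```text
clock: 38.67
tool_pos: [0.6748, 0.0881, 0.1713]
eef_rot: [-1.565, 0.062, -0.061]
contact_force: [-0.8, -0.3, -3.3]
gripper_width: 0.0627
```

```bash
python3 -c "
from h import *
from station import r
tq(15)
plan(.675,.0925,.17,-4.5)
d=r.snapshot('wrist');a=d['img'];b=r.snapshot('scene')['img'];cv2.imwrite('pics/fin.png',np.hstack([cv2.resize(a,(400,250)),b[100:350,150:550]]))"
```

```text
t 39.4167 torque tool [-0.0777 -0.0189  0.0819] sd [0.0436 0.0266 0.0354] F [ 0.01 -0.28 -2.93] pos [0.6742 0.0888 0.17  ] down [-0.003  0.    -1.   ] w 0.0622
pos [0.6742 0.0888 0.17  ] yaw -4.4 tilt [-0.003  0.    -1.   ] q7 -0.13
turn deg [ 0.01  0.06 -0.18]  lin cm before turn [0.05 0.   0.37]  after turn [0.05 0.   0.37]
```

View pics/fin.png

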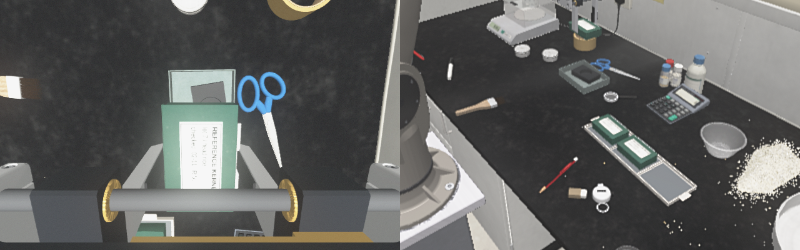

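Held over the grey tray and level, the moment reads −0.078 and not the −0.145 seen before. There is time in hand, so I'll repeat the tipping test here and move the last 4 mm to centre.

Call:
{"name": "jog_arm", "arguments": {"rows": [{"delta_rot": [5, 0, -0.2], "linear": [0.05, 0, 0.35], "claw": -1}, {"delta_rot": [5, 0, 0], "linear": [0, 0, 0], "claw": -1}, {"delta_rot": [5, 0, 0], "linear": [0, 0, 0], "claw": -1}, {"delta_rot": [5, 0, 0], "linear": [0, 0, 0], "claw": -1}, {"delta_rot": [0, 0, 0], "linear": [0, 0, 0], "claw": -1}, {"delta_rot": [0, 0, 0], "linear": [0, 0, 0], "claw": -1}, {"delta_rot": [0, 0, 0], "linear": [0, 0, 0], "claw": -1}, {"delta_rot": [0, 0, 0], "linear": [0, 0, 0], "claw": -1}, {"delta_rot": [0, 0, 0], "linear": [0, 0, 0], "claw": -1}, {"delta_rot": [0, 0, 0], "linear": [0, 0, 0], "claw": -1}]}}

```text
clock: 40.35
tool_pos: [0.675, 0.0934, 0.1703]
eef_rot: [-1.221, 0.046, -0.067]
contact_force: [-0.1, -0.5, -3.5]
gripper_width: 0.0621
```

Call:
{"name": "jog_arm", "arguments": {"rows": [{"delta_rot": [-5, 0, 0], "linear": [0, 0, 0], "claw": -1}, {"delta_rot": [-5, 0, 0], "linear": [0, 0, 0], "claw": -1}, {"delta_rot": [-5, 0, 0], "linear": [0, 0, 0], "claw": -1}, {"delta_rot": [-5, 0, 0], "linear": [0, 0, 0], "claw": -1}, {"delta_rot": [0, 0, 0], "linear": [0, 0, 0], "claw": -1}, {"delta_rot": [0, 0, 0], "linear": [0, 0, 0], "claw": -1}, {"delta_rot": [0, 0, 0], "linear": [0, 0, 0], "claw": -1}, {"delta_rot": [0, 0, 0], "linear": [0, 0, 0], "claw": -1}, {"delta_rot": [0, 0, 0], "linear": [0, 0, 0], "claw": -1}, {"delta_rot": [0, 0, 0], "linear": [0, 0, 0], "claw": -1}]}}

```text
clock: 41.18
tool_pos: [0.6751, 0.0908, 0.1703]
eef_rot: [-1.569, 0.062, -0.063]
contact_force: [0.4, -0.5, -2.9]
gripper_width: 0.0628
```

```bash
python3 -c "
from h import *
tq(20)"
```

```text
t 42.1833 torque tool [-0.0253 -0.012   0.0941] sd [0.033  0.0372 0.0251] F [-0.02 -0.17 -2.87] pos [0.675  0.092  0.1702] down [ 0.001  0.    -1.   ] w 0.0624
```

Call:
{"name": "jog_arm", "arguments": {"rows": [{"delta_rot": [-5, 0, 0], "linear": [0, 0, 0], "claw": -1}, {"delta_rot": [-5, 0, 0], "linear": [0, 0, 0], "claw": -1}, {"delta_rot": [-5, 0, 0], "linear": [0, 0, 0], "claw": -1}, {"delta_rot": [-5, 0, 0], "linear": [0, 0, 0], "claw": -1}, {"delta_rot": [0, 0, 0], "linear": [0, 0, 0], "claw": -1}, {"delta_rot": [0, 0, 0], "linear": [0, 0, 0], "claw": -1}, {"delta_rot": [0, 0, 0], "linear": [0, 0, 0], "claw": -1}, {"delta_rot": [0, 0, 0], "linear": [0, 0, 0], "claw": -1}, {"delta_rot": [0, 0, 0], "linear": [0, 0, 0], "claw": -1}, {"delta_rot": [0, 0, 0], "linear": [0, 0, 0], "claw": -1}]}}

```text
clock: 43.02
tool_pos: [0.6752, 0.0908, 0.1707]
eef_rot: [-1.918, 0.076, -0.055]
contact_force: [0.4, 0.4, -3.2]
gripper_width: 0.0621
```

Call:
{"name": "jog_arm", "arguments": {"rows": [{"delta_rot": [5, 0, 0], "linear": [0, 0, 0], "claw": -1}, {"delta_rot": [5, 0, 0], "linear": [0, 0, 0], "claw": -1}, {"delta_rot": [5, 0, 0], "linear": [0, 0, 0], "claw": -1}, {"delta_rot": [5, 0, 0], "linear": [0, 0, 0], "claw": -1}, {"delta_rot": [0, 0, 0], "linear": [0, 0, 0], "claw": -1}, {"delta_rot": [0, 0, 0], "linear": [0, 0, 0], "claw": -1}, {"delta_rot": [0, 0, 0], "linear": [0, 0, 0], "claw": -1}, {"delta_rot": [0, 0, 0], "linear": [0, 0, 0], "claw": -1}, {"delta_rot": [0, 0, 0], "linear": [0, 0, 0], "claw": -1}, {"delta_rot": [0, 0, 0], "linear": [0, 0, 0], "claw": -1}]}}

```text
clock: 43.85
tool_pos: [0.6749, 0.0931, 0.1698]
eef_rot: [-1.57, 0.06, -0.06]
contact_force: [-0.4, -0.3, -3.6]
gripper_width: 0.0621
```

```bash
python3 -c "
from h import *
tq(20)
plan(.675,.0925,.17,-4.5)"
```

```text
t 44.85 torque tool [-0.1021  0.0053  0.0814] sd [0.0241 0.0316 0.0273] F [ 0.07  0.02 -2.82] pos [0.675  0.092  0.1702] down [ 0.001  0.    -1.   ] w 0.062
pos [0.675  0.092  0.1702] yaw -4.5 tilt [ 0.001  0.    -1.   ] q7 -0.14
turn deg [-0.01  0.03  0.03]  lin cm before turn [-0.    0.02  0.05]  after turn [-0.    0.02  0.05]
```

The moment shifted again, from −0.025 to −0.102, which confirms the rattler. The tin is level, still and centred, so I'll hand in.

```bash
python3 -c "
from station import r
print(r.close_job())"
```

```text
the job is handed in; nothing more can be done
None
```

The job is done and handed in at about 45 s of the 72 s allowed; no verdict is reported.

| Tin (starting place) | Moment after tipping one way (N m) | After the other way (N m) | Finding |
|---|---|---|---|
| Left, (0.44, 0.35) | −0.040 | −0.052 | Sound, now in the near bay |
| Right, (0.47, 0.00) | −0.071 | −0.064 | Sound, now in the middle bay |
| Middle, (0.44, 0.155) | −0.055 | −0.145 | Rattles |
| Middle, repeated over the grey tray | −0.025 | −0.102 | Rattles |

- **Sound tins:** the top view after placing showed both flat, lids up and lengthwise, within about 3 mm of their bay centres. They were unchanged in the last scene view.
- **Rattling tin:** after both sound tins were down, I lifted it and rocked it ±20° three times, once where it lay and twice over the grey tray. It finished level and held over the tray centre at (0.675, 0.092), with its underside about 18 cm above the worktop.
- **Other things on the bench:** they looked undisturbed in the last views.

Checks that failed or disagreed:
- **Missed first grasp:** the first close passed above the lid without touching it. Depth images put the real fingertips about 24 mm behind the reported TCP, so I allowed for that from then on.
- **First test on the left tin:** it read −0.027 and +0.003 with about 1.5° of leftover tilt, so I repeated it level; the table gives the repeat.
- **Noisy moment readings:** the shifts of 0.08–0.09 fell a little short of the expected 0.10. One reading straight after rocking over the grey tray (−0.078) was unclear, which is why I repeated the test there.

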